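# Free the laser's transport lock and switch it on

### The job

The eye clinic's table-top laser has just been moved and its optics are still locked for transport: take the taller T-key out of the accessory stand, lower it down the deep shaft in the laser's top onto the square stem at the bottom, turn the stem anticlockwise to its stop, and stand the T-key back in its hole in the stand. Then take the black-headed switch key from the stand, push it fully home in the key switch on the sloping front panel, turn it clockwise to its stop to switch the laser on, and leave it in the switch. Do not disturb the other things on the desk.

Things in the scene. Friction and masses are not known exactly. Their poses are not given: they have to be found in the camera images.
- laser: Table-top eye laser, cream housing fixed to the desk, 300 deep (its x) x 260 wide (its y) x 130 high; origin at the centre of its underside, z up, its front faces its own -x (towards the robot). Flat top; from the front edge (x -150, height 80) a flat panel slopes up at 24 degrees to the top's front edge (x -38, height 130). Panel carries the key switch (y +65), a dark screen in the middle and a mushroom stop button at y -101 that stands 21 proud.
- shaft_mouth (a point): Centre of the mouth of the square service shaft in the laser's top, 134 above the desk, at laser x +5, y -55; axes as the laser's. Vertical shaft 34 x 34, sides parallel to the laser's, 121 deep below this point, the mouth bevelled out to 44 x 44; its dark collar stands 4 above the top and measures 54 x 54.
- stem_top (a point): Top centre of the steel lock stem in the middle of the shaft's bottom, 97 below shaft_mouth, z up, turning with the stem. A square 10 x 10 prism 16 tall, topped by a cone 4 tall that narrows to diameter 5, so the square begins 4 below this point and stands on a round collar (diameter 20) whose top is 20 below this point. x and y are square to the flats; at joint 0 they are parallel to the laser's x and y.
- lockstem (a joint): Angle of the lock stem (rad): 0 = locked, grows anticlockwise seen from above, hard stop at 1.2 = free. Starts between 0 and 0.1. Stiff to turn (0.1 N m); stays where it is left.
- keyway (a point): Centre of the slot of the key switch on the panel's surface (laser x -85, y +65, 109 above the desk), turning with the switch. z points straight out of the panel, 24 degrees from vertical towards the laser's front; x runs along the slot: up the slope at joint 0. Slot 11 (x) x 6 (y), 28 deep, its mouth bevelled out to 16 x 11; steel disc of diameter 31 within a steel ring of diameter 46 that stands 3 proud.
- keyswitch (a joint): Angle of the key switch (rad): 0 = off, grows clockwise seen from in front of the panel (from the tip of keyway's z), hard stop at 1.2 = on. Starts at 0. Turns with 0.05 N m; stays where it is left.
- stand: Grey accessory stand fixed to the desk, 250 long (x) x 66 wide (y); origin at the centre of its underside, z up. Front part (x -125 to -58) 45 high with the switch key's slot at x -100; rear part 65 high with two square tool holes 29 x 29 at x -10 and x +75 (y 0), 55 deep, mouths bevelled out to 39 x 39. One holds the T-key, the other a nut driver; which is which varies.
- pocket_a (a point): Floor centre of the stand's tool hole nearer the robot (stand x -10), 10 above the desk.
- pocket_b (a point): Floor centre of the stand's other tool hole (stand x +75), 10 above the desk.
- tkey_grip (a point): Centre of the cross handle of the T-key: a steel bar 72 long along x, 14 wide (y), 16 high (z). All-steel T-key, 0.2 kg, standing upright in the stand; z points up along its 11 thick shaft; the socket end is 165 below this point. Standing in the stand this point is 175 above the desk, 37 higher than the nut driver's bar.
- tkey_tip (a point): Centre of the open lower end of the T-key, axes as tkey_grip's. The end is a square socket, 18 x 18 outside, 12 x 12 inside (2 of play over the stem, so about 0.22 rad of free turn either way), 22 deep, its flats parallel to the key's x and y. Fully on the stem, this point is 20 below stem_top.
- nutdriver_grip (a point): Centre of the black cross handle (46 x 12 x 18) of the nut driver, a bystander with a thin 6 shaft and a round end, in the stand's other hole; 138 above the desk.
- key_bow (a point): Centre of the switch key's black plastic head: 26 wide (x), 10 thick (y), 30 high (z). Key of 30 g, 68 long, standing upright in the stand, blade down, z up from blade to head; this point is 53 from the blade's end and 29 above the underside of the shoulder.
- key_tip (a point): End of the switch key's blade, axes as key_bow's. Blade 9 (x) x 4 (y), 24 long from the end to the underside of a shoulder 20 x 13 x 3, tapered over the last 4; it fits the switch either way round. Fully home, the shoulder rests on the switch's face and this point is 24 below keyway. In the stand's slot (12 x 7) it reaches 24 down from the 45 high top.
- spectacles: Spectacles, bystander, on the desk in front of the laser, 145 wide, 44 high.
- drops: White eye-drop bottle, bystander, diameter 28, 62 high, before the near end of the stand.
- penlight: Steel penlight lying on the desk, bystander, 135 long.
- pdruler: Flat aluminium ruler lying on the desk, bystander, 160 x 28.
- lenscase: Closed black case fixed to the desk on the other side of the laser from the stand, 260 (x) x 90 x 46 high.
- stapler: Stapler on the desk, bystander, 140 long.
- glassescase: Dark closed spectacle case on the desk, bystander, 155 x 62 x 46.

How it is judged:
By the outcome, as a careful person would: the job done as asked, in the order asked, and still so for the second after the job is handed in, with the robot touching nothing.
It also fails if it takes over 72 s, if anything falls off the work surface, if the arm or the gripper's body presses on something with over 40 N, if the wrist force passes 120 N, or if a joint passes its speed limit or range.

### The arm

A 7-joint arm with a two-finger parallel gripper is mounted at the origin on the work surface. World frame = base frame: x ahead of the robot, y to its left, z up, the work surface at z = 0. Lengths are in m, angles in rad, forces in N, time in s.
With the tool pointing down it reaches from about 0.425 to 0.975 m from the base axis. Payload 16.7 kg.
Tool frame: the origin (TCP) lies midway between the tips of the shut fingers; the grasp point (between the pads) lies grip_depth behind it (grip_depth is the distance from the TCP to the grasp point, in m); z points along the fingers, y is the line along which they close (so a half turn about z gives the same grasp; the last joint's range is limited). The gripper opens to 85 mm and grips with 20 to 120 N. Pads are 22 mm wide; open, the fingers measure 114 mm over their backs; the gripper's body (76 mm by 85 mm) begins 54 mm behind the grasp point. The pads swing forward as they close: fully open they stand 13 mm farther back than shut.
Start: joints at [-1.438, 0.426, 0.074, 1.606, -0.034, 1.111, -0.067], TCP at [0.188, 0.648, 0.231] pointing down, gripper open.
Joint ranges: [-2.85, 2.85], [-0.5, 2.14], [-1.23, 1.37], [0.21, 2.46], [-1.02, 4.16], [0.16, 2.05], [-2.73, 2.73]. Speed limits (rad/s): [1.89, 1.89, 2.39, 2.39, 3.01, 3.01, 3.01].

### API

Orientations are given as a unit quaternion [x, y, z, w].
In Python, from plant import sense, capture, close_job, trace, pinpoint, grip_depth gives the robot as it stands. The module is installed in compiled form; this text tells all that it offers.
- The arm moves only by the tool step_arm, never from a script. Its argument "commands" is text: rows parted by semicolons, each of 5 numbers parted by spaces: the finger opening in cm, from 0 to 8.54, then the shift along the tool's x, y, z in cm, then the turn about the tool's z in rad. A call has exactly 10 rows; each row shifts and turns the commanded pose from where the row before left it, along the tool's axes as they then stand; what a row does not reach is not made up. A row lasts 1/10 s, in which the tool goes at most 50 mm and 8.59 degrees, less where a joint would pass 70% of its speed; a pose out of reach is approached as far as the arm can. A call is refused whole if a number of a shift passes 5 or a number of a turn 0.15, either way. A call with a gripper value outside its range is refused whole. The fingers move at their own pace and stop on an object; "newtons" is the grip in N (left out, the last holds). Time passes only in rows, so rows that do not move let the fingers close, or fill a call up. It gives the time, the measured TCP pose, the force, the opening and the grip force at its end, in the units of the state.
- sense(): the state, without advancing time (a new reading comes with each control period).
- capture(name): name is "side" or "top" or "wrist"; returns a dict with "pixels" (384x512x3 uint8, red, green, blue), "fx", "fy", "cx", "cy" (pixels), "k1" (the pictures are not rectified: a ray, as slopes to the right and down, at radius r is drawn at 1 + k1 r^2 times it, then the intrinsics apply), "extrinsics" (4x4, takes a point from camera to world coordinates). Camera axes: x right, y up, looking along -z (the intrinsics and any distortion apply to the point x, -y, -z); pixel columns grow to the right and rows downward; lengths in m; the calibration is good to about 2 mm. A picture is of the moment at which its call begins. There is no depth.
- close_job(): hands the job in; it is judged then, once.
Trained networks look in a picture, given as the dict that the camera call returned (one of the last four; its "shot" number tells which), for a name from the list of things; names that differ only in an ending like _2 or _b are one class to them, and where a whole thing is asked for, a point or a joint stands for the part that bears it (a point fixed in the world has none). Each returns a list of dicts, best first, with "p" (0 to 1); they miss things now and then, are a little off and sometimes report something else, mostly with a low value. They report only what shows in the picture. A call takes as long as a camera call.
- trace(picture, query): "region" (384x512 bool, what is visible of it) and "rect" ([left, top, width, height] in pixels, round what is visible of it).
- pinpoint(picture, query): "at" ([column, row] in pixels: a listed point, or the origin of a listed thing).
The state is a dict: "time_s": time; "joint_pos": joint angles; "joint_vel": joint speeds; "joint_torque": joint torques, N m; "tcp_pos": TCP position; "tool_rot": TCP orientation; "ft_force": force on the tool from outside, world axes, zero at the start; "torque": the same for the moment, N m; "gripper_width": finger opening in m; "grasp_force": force on a finger pad.
Only numpy, scipy, OpenCV 4.12 (cv2) and the standard library are available. Lean on these libraries where they do the work, as an engineer would, in place of code of your own. Each camera call takes 0.05 s, during which the arm holds its last target. There are 200 camera calls.

## Working session

There is one attempt and no reset: what is moved stays moved. The work goes in short steps, Python scripts to look and compute and a tool call to move; the robot and the scene stay as the last step left them, time stands still between calls to the robot, and variables do not carry over. Pictures are saved under pics/ and viewed, at most 10 in all, crops included, and the job is handed in when it is done.

Besides the shell and the picture viewer there is one more tool, called after "Call:" by a JSON object that holds its "fn" and its "kwargs", one argument or row to a line. step_arm: Moves the arm, as the interface text tells. Its arguments: {"type":"object","properties":{"commands":{"type":"string"},"newtons":{"type":"number"}},"required":["commands"]}

```bash
mkdir -p pics; cat > h.py <<'E'
import numpy as np, cv2
from scipy.optimize import least_squares
from scipy.spatial.transform import Rotation as R
from plant import *
def ray(p,uv):
    K=np.array([[p['fx'],0,p['cx']],[0,p['fy'],p['cy']],[0,0,1.]])
    x=cv2.undistortPoints(np.array([[uv]],float),K,np.array([p['k1'],0,0,0.]))[0,0]
    E=np.array(p['extrinsics']); d=E[:3,:3]@np.array([x[0],-x[1],-1]); return E[:3,3],d/np.linalg.norm(d)
def proj(p,X):
    E=np.array(p['extrinsics']); c=(np.asarray(X)-E[:3,3])@E[:3,:3]
    x=c[...,0]/-c[...,2]; y=-c[...,1]/-c[...,2]; s=1+p['k1']*(x*x+y*y)
    return np.stack([p['fx']*x*s+p['cx'],p['fy']*y*s+p['cy']],-1)
def atz(p,uv,z):
    o,d=ray(p,uv); return o+d*(z-o[2])/d[2]
def tri(rs):
    A=0;b=0
    for o,d in rs:
        P=np.eye(3)-np.outer(d,d);A=A+P;b=b+P@o
    return np.linalg.solve(A,b)
def save(p,n,crop=None,s=1):
    im=p['pixels'][:,:,::-1]
    if crop: im=im[crop[1]:crop[3],crop[0]:crop[2]]
    cv2.imwrite('pics/'+n,cv2.resize(im,None,fx=s,fy=s,interpolation=cv2.INTER_CUBIC))
E
cat > a.py <<'E'
from h import *
np.set_printoptions(precision=4,suppress=True)
s=sense(); print(s['tcp_pos'],s['tool_rot'],s['gripper_width'],grip_depth,s['ft_force'])
P={c:capture(c) for c in('side','top','wrist')}
ims=[]
for c in P:
    p=P[c]; print(c,np.array(p['extrinsics'])[:3].round(3).tolist(),p['fx'],p['k1'])
    ims.append(p['pixels'])
cv2.imwrite('pics/a.png',cv2.resize(np.vstack([np.hstack(ims[:2]),np.hstack([ims[2],ims[2]*0])]),(800,600),interpolation=cv2.INTER_AREA)[:,:,::-1])
for q in 'laser shaft_mouth stem_top keyway stand pocket_a pocket_b tkey_grip tkey_tip nutdriver_grip key_bow key_tip spectacles drops penlight pdruler lenscase stapler glassescase'.split():
    L={}
    for c in P:
        r=pinpoint(P[c],q)
        if r: L[c]=[(np.round(x['at'],1).tolist(),round(x['p'],2)) for x in r[:2]]
    t=None
    k=[c for c in L if L[c][0][1]>.4]
    if len(k)>1: t=tri([ray(P[c],L[c][0][0]) for c in k])
    print(q,L,t)
E
python3 a.py
```

```text
[0.1883 0.6478 0.2306] [ 0.141   0.99   -0.0007 -0.    ] 0.08543205935059126 0.0187 [ 0.1718  0.3044 -0.373 ]
side [[0.997, 0.043, -0.06, 0.438], [-0.074, 0.546, -0.834, -0.981], [-0.003, 0.837, 0.548, 0.796]] 399.7681531713053 0.03179845439273727
top [[0.05, 0.978, -0.201, 0.251], [-0.999, 0.05, -0.008, -0.003], [0.002, 0.201, 0.98, 1.36]] 402.5522038695357 -0.05084546739752214
wrist [[0.278, -0.92, -0.277, 0.116], [0.961, 0.266, 0.082, 0.669], [-0.002, -0.289, 0.957, 0.372]] 344.7427262226292 -0.06986651120585291
laser {'side': [([301.9, 240.8], 0.58)], 'top': [([356.5, 164.8], 0.7), ([266.9, 156.0], 0.56)]} [ 0.5982 -0.2691  0.2077]
shaft_mouth {'side': [([307.5, 211.3], 0.72)], 'top': [([284.7, 146.4], 0.63), ([399.3, 195.1], 0.4)]} [ 0.6616 -0.0558  0.1408]
stem_top {'top': [([287.9, 241.7], 0.49)]} None
keyway {'side': [([270.0, 201.8], 0.39)], 'top': [([246.1, 173.7], 0.53)]} None
stand {'side': [([273.2, 314.4], 0.74), ([208.5, 261.7], 0.6)], 'top': [([348.3, 198.6], 0.83), ([168.3, 249.6], 0.71)]} [ 0.5367 -0.2906 -0.0108]
pocket_a {'side': [([269.3, 309.2], 0.74), ([300.4, 
[... 891 characters left out ...]
ps {'side': [([200.8, 318.5], 0.49)], 'top': [([348.6, 251.3], 0.39)]} None
penlight {'side': [([197.3, 189.7], 0.67), ([201.3, 316.2], 0.47)], 'top': [([167.6, 250.8], 0.66)]} [ 0.3219  0.3171 -0.0002]
pdruler {'side': [([205.5, 218.2], 0.59)], 'top': [([228.9, 236.7], 0.84), ([347.9, 198.4], 0.58)]} [0.3686 0.1112 0.0154]
lenscase {'side': [([251.3, 188.6], 0.58), ([287.2, 375.5], 0.2)], 'top': [([178.1, 189.7], 0.88), ([395.7, 195.7], 0.18)]} [0.5285 0.2989 0.007 ]
stapler {'side': [([289.8, 375.0], 0.9)], 'top': [([398.0, 190.5], 0.55), ([355.1, 223.8], 0.39)]} [ 0.5623 -0.4632 -0.0031]
glassescase {'side': [([247.0, 166.2], 0.72)], 'top': [([128.4, 188.9], 0.71)]} [0.5225 0.4707 0.01  ]
```

View pics/a.png

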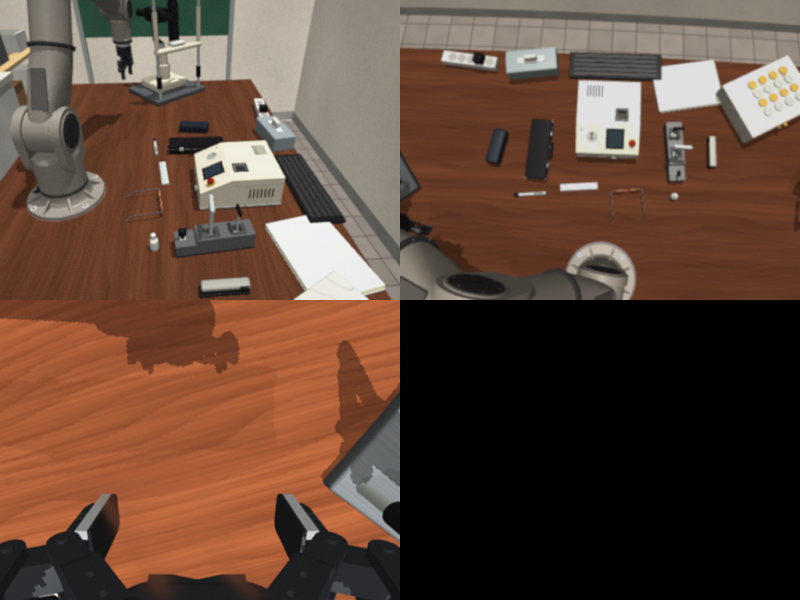

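```bash
cat > plan.py <<'E'
from h import *
def yaw():
    y=R.from_quat(sense()['tool_rot']).as_matrix()[:,1]; return np.arctan2(y[1],y[0])
def plan(wps,g,pos=None,psi=None):
    """wps: (x,y,z,yaw or None, rows). prints rows g dx dy dz turn"""
    p=np.array(sense()['tcp_pos']) if pos is None else np.array(pos); a=yaw() if psi is None else psi
    out=[]
    for x,y,z,t,n in wps:
        for k in range(n):
            m=n-k; d=(np.array([x,y,z])-p)/m
            tr=0 if t is None else np.round(-(t-a)/m,3)
            ux=np.array([-np.sin(a),np.cos(a),0]);uy=np.array([np.cos(a),np.sin(a),0])
            v=np.round([d@ux*100,d@uy*100,-d[2]*100],2 if m<3 else 1)
            p=p+(v[0]*ux+v[1]*uy)/100-[0,0,v[2]/100]; a-=tr
            out.append(f"{g} {v[0]:g} {v[1]:g} {v[2]:g} {tr:g}")
    for i in range(0,len(out),10): print('; '.join(out[i:i+10]))
    print(len(out),'end',p.round(4),round(a,3))
E
python3 -c "
from plan import *
plan([(.45,.35,.35,.9,10),(.56,0,.36,.3,10),(.53,-.27,.35,0.05,10)],8.5)"
```

```text
8.5 -3.3 -2.1 -1.2 0.039; 8.5 -3.4 -2 -1.2 0.039; 8.5 -3.5 -1.9 -1.2 0.039; 8.5 -3.6 -1.7 -1.2 0.039; 8.5 -3.6 -1.6 -1.2 0.039; 8.5 -3.7 -1.4 -1.2 0.039; 8.5 -3.8 -1.3 -1.2 0.038; 8.5 -3.8 -1.2 -1.2 0.039; 8.5 -3.85 -1.01 -1.13 0.038; 8.5 -3.88 -0.86 -1.14 0.039
8.5 -3 -2.1 -0.1 0.06; 8.5 -3.2 -1.9 -0.1 0.06; 8.5 -3.3 -1.7 -0.1 0.06; 8.5 -3.3 -1.5 -0.1 0.06; 8.5 -3.4 -1.3 -0.1 0.06; 8.5 -3.5 -1 -0.1 0.06; 8.5 -3.6 -0.8 -0.1 0.06; 8.5 -3.6 -0.6 -0.1 0.06; 8.5 -3.65 -0.44 -0.1 0.06; 8.5 -3.66 -0.21 -0.1 0.06
8.5 -2.5 -1.1 0.1 0.025; 8.5 -2.5 -1 0.1 0.025; 8.5 -2.5 -1 0.1 0.025; 8.5 -2.6 -0.9 0.1 0.025; 8.5 -2.6 -0.8 0.1 0.025; 8.5 -2.6 -0.8 0.1 0.025; 8.5 -2.6 -0.7 0.1 0.025; 8.5 -2.7 -0.6 0.1 0.025; 8.5 -2.64 -0.56 0.1 0.025; 8.5 -2.66 -0.5 0.1 0.025
30 end [ 0.53 -0.27  0.35] 0.05
```

Call:
{"fn": "step_arm", "kwargs": {
  "commands": "8.5 -3.3 -2.1 -1.2 0.04; 8.5 -3.4 -2 -1.2 0.04; 8.5 -3.5 -1.9 -1.2 0.04; 8.5 -3.6 -1.7 -1.2 0.04; 8.5 -3.6 -1.6 -1.2 0.04; 8.5 -3.7 -1.4 -1.2 0.04; 8.5 -3.8 -1.3 -1.2 0.04; 8.5 -3.8 -1.2 -1.2 0.04; 8.5 -3.9 -1 -1.1 0.04; 8.5 -3.9 -0.9 -1.1 0.04"
}}

```text
time_s: 4.0
tcp_pos: [0.4498, 0.3466, 0.35]
tool_rot: [0.336, 0.942, 0.0, 0.0]
ft_force: [-0.0, 0.1, 0.1]
gripper_width: 0.0849
grasp_force: 0.0
```

Call:
{"fn": "step_arm", "kwargs": {
  "commands": "8.5 -3 -2.1 -0.1 0.06; 8.5 -3.2 -1.9 -0.1 0.06; 8.5 -3.3 -1.7 -0.1 0.06; 8.5 -3.3 -1.5 -0.1 0.06; 8.5 -3.4 -1.3 -0.1 0.06; 8.5 -3.5 -1 -0.1 0.06; 8.5 -3.6 -0.8 -0.1 0.06; 8.5 -3.6 -0.6 -0.1 0.06; 8.5 -3.6 -0.4 -0.1 0.06; 8.5 -3.6 -0.2 -0.1 0.06"
}}

```text
time_s: 5.0
tcp_pos: [0.5543, -0.0036, 0.3591]
tool_rot: [0.6, 0.8, 0.0, -0.0]
ft_force: [1.3, 0.5, -0.0]
gripper_width: 0.0851
grasp_force: 0.0
```

Call:
{"fn": "step_arm", "kwargs": {
  "commands": "8.5 -2.5 -1.1 0.1 0.025; 8.5 -2.5 -1 0.1 0.025; 8.5 -2.5 -1 0.1 0.025; 8.5 -2.6 -0.9 0.1 0.025; 8.5 -2.6 -0.8 0.1 0.025; 8.5 -2.6 -0.8 0.1 0.025; 8.5 -2.6 -0.7 0.1 0.025; 8.5 -2.7 -0.6 0.1 0.025; 8.5 -2.6 -0.6 0.1 0.025; 8.5 -2.6 -0.5 0.1 0.025"
}}

```text
time_s: 6.0
tcp_pos: [0.5198, -0.2714, 0.3489]
tool_rot: [0.694, 0.72, 0.0, -0.0]
ft_force: [0.1, -0.0, -0.0]
gripper_width: 0.0847
grasp_force: 0.0
```

```bash
cat > b.py <<'E'
from plan import *
np.set_printoptions(precision=4,suppress=True)
s=sense(); print(s['tcp_pos'],yaw(),s['joint_pos'])
p=capture('wrist'); save(p,'b.png',s=1.5)
for q,z in dict(tkey_grip=.175,nutdriver_grip=.138,pocket_a=.01,key_bow=.074,stand=0,shaft_mouth=.134,keyway=.109,laser=0).items():
    print(q,[(np.round(x['at'],1).tolist(),round(x['p'],2),atz(p,x['at'],z)) for x in pinpoint(p,q)[:2]])
E
python3 b.py
```

```text
[ 0.5198 -0.2714  0.3489] 0.036948414857595355 [-0.3014  0.2476  0.8297  1.6934 -0.1904  1.2849  0.6042]
tkey_grip [([259.6, 191.4], 0.61, array([ 0.5267, -0.2944,  0.175 ]))]
nutdriver_grip [([342.2, 174.2], 0.66, array([ 0.6146, -0.2834,  0.138 ]))]
pocket_a [([258.8, 155.7], 0.82, array([ 0.529 , -0.2923,  0.01  ]))]
key_bow [([187.3, 170.5], 0.72, array([ 0.4391, -0.3017,  0.074 ])), ([255.8, 155.6], 0.71, array([ 0.5235, -0.2797,  0.074 ]))]
stand [([266.4, 155.0], 0.66, array([ 0.5402, -0.2928,  0.    ])), ([339.0, 174.6], 0.33, array([ 0.6487, -0.3178,  0.    ]))]
shaft_mouth []
keyway []
laser [([258.1, 152.9], 0.72, array([ 0.5281, -0.2902,  0.    ])), ([186.3, 168.6], 0.32, array([ 0.4241, -0.3174,  0.    ]))]
```

View pics/b.png

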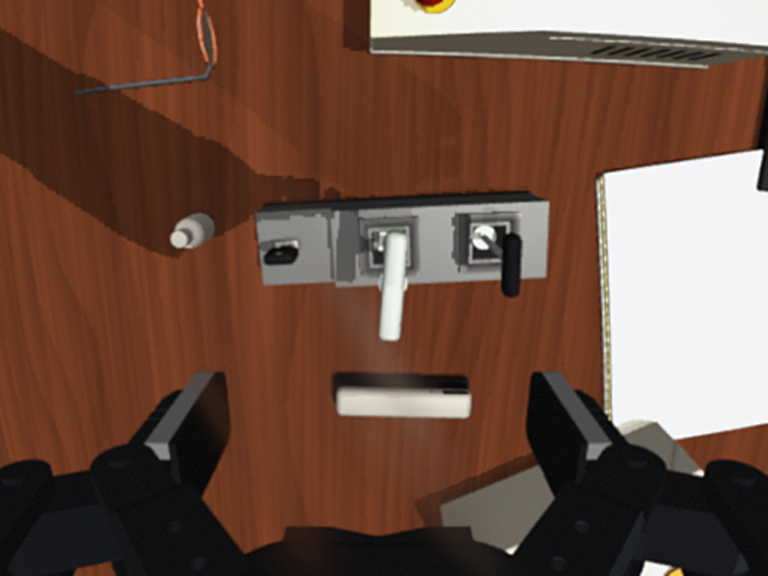

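```bash
cat > c.py <<'E'
from plan import *
np.set_printoptions(precision=4,suppress=True)
p=capture('wrist')
a=atz(p,np.array([396,238])/1.5,.183);b=atz(p,np.array([390,335])/1.5,.183);print(a,b,(a+b)/2,np.linalg.norm(a-b),'bar normal yaw',np.arctan2(*( -(a-b)[:2]*[1,-1])[[0,1]]))
# region based
im=p['pixels'];g=im.astype(int);m=((g.min(2)>185)).astype(np.uint8)
n,l,st,c=cv2.connectedComponentsWithStats(m[140:250,235:290]);k=1+st[1:,4].argmax();print(st[k],c[k]+[235,140])
pts=np.argwhere(l==k)[:,::-1]+[235,140]; w=np.array([atz(p,q,.183)[:2] for q in pts]);ct=w.mean(0);u,s,v=np.linalg.svd(w-ct);t=(w-ct)@v.T;print(ct,v[0],t.min(0),t.max(0), 'mid',ct+v.T@((t.min(0)+t.max(0))/2))
for nm,(u,z) in dict(TL=((333,208),.065),TR=((548,200),.065),BR=((547,277),.065),FBL=((262,284),.045),k1=((265,258),.089),k2=((298,250),.089)).items(): print(nm,atz(p,np.array(u)/1.5,z))
P2=capture('side'),capture('top')
for q in('tkey_grip','key_bow','nutdriver_grip','shaft_mouth','keyway','laser'):
    L=[pinpoint(x,q) for x in P2+(p,)]
    print(q,[(round(x[0]['p'],2),np.round(x[0]['at'])) if x else 0 for x in L])
E
python3 c.py
```

```text
[ 0.5305 -0.2592  0.183 ] [ 0.5299 -0.3226  0.183 ] [ 0.5302 -0.2909  0.183 ] 0.06339407848913153 bar normal yaw -0.009706899271628665
[ 18  18  17  70 800] [260.62  192.565]
[ 0.5289 -0.2919] [-0.0355 -0.9994] [-0.0335 -0.0077] [0.0346 0.0058] mid [ 0.5299 -0.2925]
TL [ 0.4825 -0.2604  0.065 ]
TR [ 0.6599 -0.2461  0.065 ]
BR [ 0.6678 -0.3121  0.065 ]
FBL [ 0.4178 -0.3347  0.045 ]
k1 [ 0.4305 -0.2991  0.089 ]
k2 [ 0.457  -0.2915  0.089 ]
tkey_grip [(0.74, array([272., 261.])), 0, (0.7, array([258., 192.]))]
key_bow [(0.72, array([232., 294.])), 0, (0.62, array([186., 170.]))]
nutdriver_grip [(0.53, array([300., 264.])), (0.39, array([355., 164.])), (0.71, array([341., 176.]))]
shaft_mouth [(0.92, array([308., 211.])), (0.57, array([286., 148.])), (0.74, array([187., 170.]))]
keyway [(0.72, array([301., 266.])), (0.55, array([286., 147.])), 0]
laser [(0.81, array([301., 240.])), (0.9, array([267., 160.])), 0]
```

```bash
python3 -c "
from plan import *
plan([(.530,-.2925,.20,-.03,5),(.530,-.2925,.157,-0.03,5)],6)"
```

```text
6 -0.4 0.2 3 0.014; 6 -0.5 0.2 3 0.013; 6 -0.4 0.2 3 0.014; 6 -0.45 0.14 2.97 0.013; 6 -0.45 0.14 2.96 0.014; 6 0 -0 0.9 -0; 6 0 -0 0.9 -0; 6 0 -0 0.8 -0; 6 0 -0 0.85 -0; 6 0 -0 0.85 -0
10 end [ 0.53   -0.2925  0.157 ] -0.03
```

Call:
{"fn": "step_arm", "kwargs": {
  "commands": "6 -0.4 0.2 3 0.014; 6 -0.5 0.2 3 0.014; 6 -0.4 0.2 3 0.014; 6 -0.5 0.1 3 0.014; 6 -0.5 0.1 3 0.014; 6 0 0 0.9 0; 6 0 0 0.9 0; 6 0 0 0.8 0; 6 0 0 0.8 0; 6 0 0 0.8 0",
  "newtons": 60
}}

```text
time_s: 8.5
tcp_pos: [0.5297, -0.2934, 0.1575]
tool_rot: [0.718, 0.696, 0.0, 0.0]
ft_force: [-0.2, -0.2, 0.7]
gripper_width: 0.06
grasp_force: 0.0
```

```bash
python3 -c "
from plan import *
print(sense()['tcp_pos'],yaw())
p=capture('wrist'); save(p,'d.png',s=1.5)"
```

```text
[ 0.52966955 -0.29343608  0.15748617] -0.031564321187447036
```

View pics/d.png

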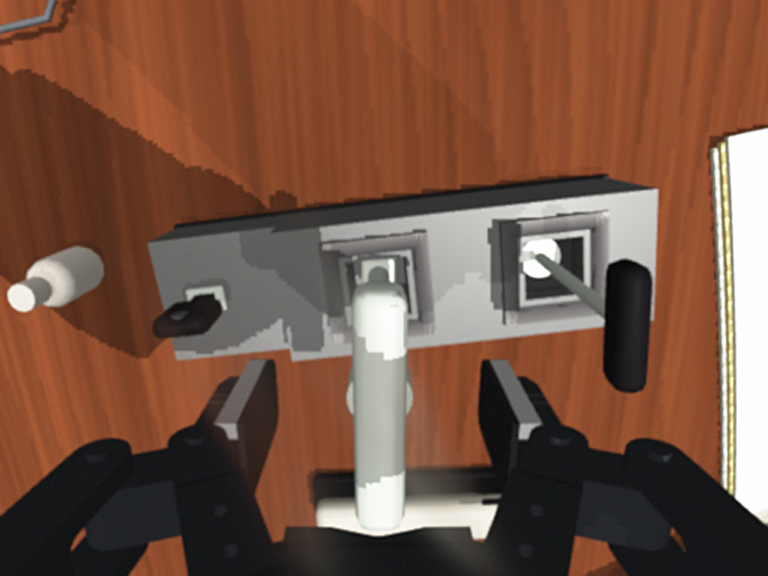

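Call:
{"fn": "step_arm", "kwargs": {
  "commands": "0.5 0 0 0 0; 0.5 0 0 0 0; 0.5 0 0 0 0; 0.5 0 0 0 0; 0.5 0 0 0 0; 0.5 0 0 0 0; 0.5 0 0 0 0; 0.5 0 0 -0.5 0; 0.5 0 0 -1.5 0; 0.5 0 0 -2 0",
  "newtons": 60
}}

```text
time_s: 9.55
tcp_pos: [0.5286, -0.2934, 0.1979]
tool_rot: [0.718, 0.696, -0.0, -0.001]
ft_force: [0.1, -0.2, -2.3]
gripper_width: 0.013
grasp_force: 58.6
```

```bash
python3 -c "
from plan import *
np.set_printoptions(precision=4,suppress=True)
s=sense();print(s['tcp_pos'],yaw(),s['gripper_width'],s['ft_force'])
P=capture('side'),capture('top')
for q in('laser','shaft_mouth','keyway'):
    L=[pinpoint(x,q) for x in P]
    print(q,[[(round(y['p'],2),np.round(y['at']),atz(P[i],y['at'],dict(laser=0,shaft_mouth=.134,keyway=.109)[q])) for y in x[:2]] for i,x in enumerate(L)])
"

```

```text
[ 0.5286 -0.2934  0.1979] -0.03239562229568781 0.013047274541403564 [ 0.1083 -0.2329 -2.2964]
laser [[(0.55, array([304., 236.]), array([0.6734, 0.0068, 0.    ]))], [(0.96, array([268., 161.]), array([ 0.651 , -0.0036,  0.    ])), (0.69, array([178., 191.]), array([0.5267, 0.2998, 0.    ]))]]
shaft_mouth [[(0.79, array([308., 211.]), array([ 0.6674, -0.045 ,  0.134 ]))], [(0.75, array([283., 146.]), array([ 0.6625, -0.0519,  0.134 ])), (0.57, array([267., 161.]), array([ 0.6118, -0.0032,  0.134 ]))]]
keyway [[], [(0.57, array([245., 171.]), array([0.5808, 0.0682, 0.109 ]))]]
```

```bash
python3 -c "
from plan import *
plan([(.530,-.29,.35,None,5),(.63,-.14,.36,0,5)],.5)"
```

```text
0.5 0.1 0 -3.1 0; 0.5 0.1 0 -3.1 0; 0.5 0 0 -3 0; 0.5 0.07 0.05 -3.06 0; 0.5 0.07 0.05 -3.06 0; 0.5 3.1 1.9 -0.2 -0.006; 0.5 3 1.9 -0.2 -0.007; 0.5 3 2 -0.2 -0.006; 0.5 3.05 1.94 -0.2 -0.007; 0.5 3.03 1.97 -0.2 -0.006
10 end [ 0.63 -0.14  0.36] -0.0
```

Call:
{"fn": "step_arm", "kwargs": {
  "commands": "0.5 0 0 -3 0; 0.5 0 0 -3 0; 0.5 0 0 -3 0; 0.5 0.1 0.1 -3 0; 0.5 0.1 0.1 -3 0; 0.5 3 1.9 -0.2 -0.006; 0.5 3 1.9 -0.2 -0.006; 0.5 3 2 -0.2 -0.006; 0.5 3 1.9 -0.2 -0.006; 0.5 3 2 -0.2 -0.006"
}}

```text
time_s: 10.95
tcp_pos: [0.6317, -0.1422, 0.3569]
tool_rot: [0.708, 0.706, -0.0, -0.0]
ft_force: [-0.0, -0.4, -2.3]
gripper_width: 0.0126
grasp_force: 59.1
```

```bash
cat > e.py <<'E'
from plan import *
np.set_printoptions(precision=4,suppress=True)
s=sense(); print(s['tcp_pos'],yaw(),s['joint_pos'])
p=capture('wrist'); save(p,'e.png',s=1.5)
for q,z in dict(shaft_mouth=.134,keyway=.109,tkey_tip=.216,stem_top=.037).items():
    print(q,[(np.round(x['at'],1).tolist(),round(x['p'],2),atz(p,x['at'],z)) for x in pinpoint(p,q)[:2]])
E
python3 e.py
```

```text
[ 0.6317 -0.1422  0.3569] -0.00200675502490058 [-0.4476  0.3711  0.7834  1.5419 -0.2658  1.3397  0.3611]
shaft_mouth [([279.1, 70.2], 0.91, array([ 0.6576, -0.053 ,  0.134 ]))]
keyway []
tkey_tip [([250.2, 175.4], 0.87, array([ 0.6288, -0.1414,  0.216 ]))]
stem_top [([277.7, 72.0], 0.53, array([ 0.6631, -0.0512,  0.037 ]))]
```

View pics/e.png

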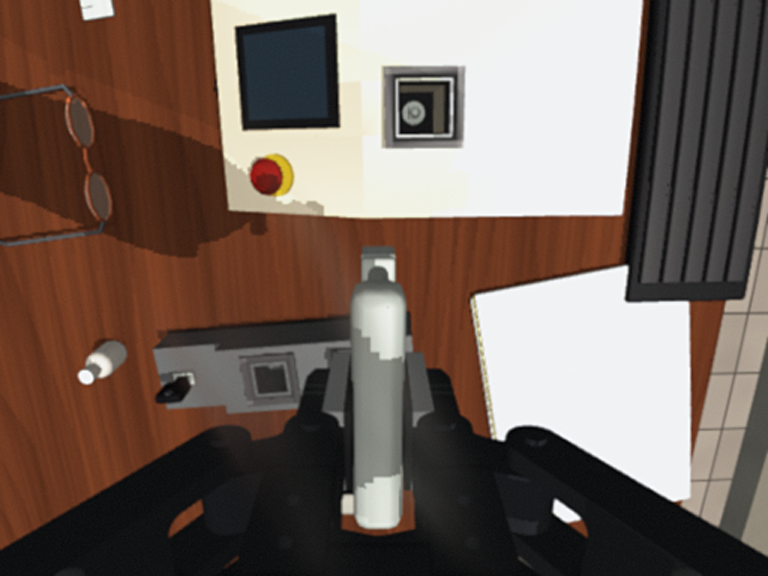

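```bash
python3 -c "
from plan import *
np.set_printoptions(precision=4,suppress=True)
p=capture('wrist')
C=np.array([[383,67],[465,66],[464,148],[383,147]])/1.5
W=np.array([atz(p,c,.134) for c in C]);print(W,W.mean(0),np.linalg.norm(np.diff(W,axis=0),axis=1))
d=(W[1]-W[0]+W[2]-W[3]);e=(W[0]-W[3]+W[1]-W[2]);print('yaw',np.arctan2(d[1],d[0]),np.arctan2(-e[0],e[1]))
print('stem',atz(p,np.array([414,113])/1.5,.037))
# laser side edges
a=atz(p,np.array([363,218])/1.5,.13);b=atz(p,np.array([622,214])/1.5,.13);print('edge',a,b,np.arctan2(*(b-a)[[1,0]]))
g=p['pixels'][40:105,250:315].astype(np.uint8);cv2.imwrite('pics/f.png',cv2.resize(np.hstack([g,p['pixels'][150:215,225:290]]),None,fx=6,fy=6,interpolation=cv2.INTER_CUBIC)[:,:,::-1])
print('tip edge centre', atz(p,[378/1.5,265/1.5],.2106))
"

```

```text
[[ 0.6328 -0.0306  0.134 ]
 [ 0.6871 -0.0297  0.134 ]
 [ 0.6885 -0.0829  0.134 ]
 [ 0.6329 -0.0823  0.134 ]] [ 0.6603 -0.0564  0.134 ] [0.0542 0.0532 0.0556]
yaw 0.0026964058282267864 0.014214507848521182
stem [ 0.6601 -0.0573  0.037 ]
edge [ 0.6187 -0.1321  0.13  ] [ 0.8067 -0.1285  0.13  ] 0.01890288238986326
tip edge centre [ 0.6295 -0.1457  0.2106]
```

View pics/f.png

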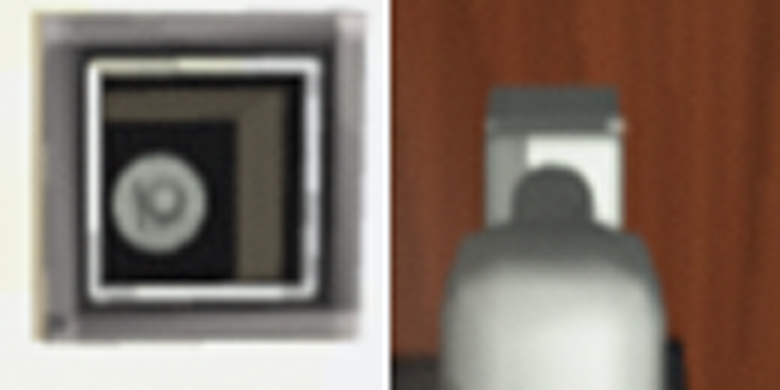

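```bash
python3 -c "
from plan import *
np.set_printoptions(precision=4,suppress=True)
p=capture('wrist');t=sense()['tcp_pos']
for c in(241.3,252.3,263.3): print(atz(p,[c,164.7],.2106)-t)
print(atz(p,[252.3,171.5],.2106+.026)-t)
print('collar',atz(p,[282.9,69.2],.134),'stem',atz(p,[277.2,73.8],.037))
"

```

```text
[-0.0105  0.009  -0.1466]
[-0.0011  0.0089 -0.1466]
[ 0.0083  0.0089 -0.1466]
[-0.0011  0.0094 -0.1206]
collar [ 0.6606 -0.0545  0.134 ] stem [ 0.6617 -0.0559  0.037 ]
```

```bash
python3 -c "
from plan import *
plan([(.662,-.056,.345,.06,5),(.662,-.056,.245,.06,5)],.5)"
```

```text
0.5 1.8 0.6 0.2 -0.013; 0.5 1.8 0.6 0.3 -0.013; 0.5 1.7 0.7 0.2 -0.013; 0.5 1.75 0.7 0.26 -0.012; 0.5 1.75 0.73 0.26 -0.013; 0.5 -0 -0 2 0; 0.5 -0 -0 2 0; 0.5 -0 -0 2 0; 0.5 -0 -0 2 0; 0.5 -0 -0 2 0
10 end [ 0.662 -0.056  0.245] 0.06
```

Call:
{"fn": "step_arm", "kwargs": {
  "commands": "0.5 1.8 0.6 0.2 -0.013; 0.5 1.8 0.6 0.2 -0.013; 0.5 1.8 0.7 0.2 -0.013; 0.5 1.8 0.7 0.2 -0.013; 0.5 1.8 0.7 0.2 -0.013; 0.5 0 0 1 0; 0.5 0 0 2 0; 0.5 0 0 2 0; 0.5 0 0 2 0; 0.5 0 0 2 0"
}}

```text
time_s: 12.3
tcp_pos: [0.6622, -0.0523, 0.2562]
tool_rot: [0.684, 0.729, -0.0, 0.0]
ft_force: [0.3, 0.3, -2.9]
gripper_width: 0.0131
grasp_force: 59.2
```

```bash
python3 -c "
from plan import *
print(sense()['tcp_pos'],sense()['ft_force'])
plan([(.662,-.056,.195,.06,10)],.5)"
```

```text
[ 0.66215692 -0.05225592  0.25619313] [ 0.28983764  0.33776455 -2.88970486]
0.5 -0 -0 0.6 0; 0.5 -0 -0 0.6 0; 0.5 -0 -0 0.6 0; 0.5 -0.1 -0 0.6 0; 0.5 -0 -0 0.6 0.001; 0.5 -0.1 -0 0.6 0; 0.5 -0 -0 0.6 0.001; 0.5 -0.1 -0 0.6 0; 0.5 -0.04 -0.02 0.66 0.001; 0.5 -0.03 -0.02 0.66 0
10 end [ 0.662 -0.056  0.195] 0.06
```

Call:
{"fn": "step_arm", "kwargs": {
  "commands": "0.5 -0.1 0 0.6 0; 0.5 -0.1 0 0.6 0; 0.5 -0.1 0 0.6 0; 0.5 -0.1 0 0.6 0; 0.5 0 0 0.6 0; 0.5 0 0 0.6 0; 0.5 0 0 0.6 0; 0.5 0 0 0.6 0; 0.5 0 0 0.6 0; 0.5 0 0 0.6 0"
}}

```text
time_s: 13.3
tcp_pos: [0.6623, -0.0567, 0.1968]
tool_rot: [0.684, 0.729, -0.0, -0.0]
ft_force: [0.3, 0.1, -3.3]
gripper_width: 0.013
grasp_force: 59.1
```

Call:
{"fn": "step_arm", "kwargs": {
  "commands": "0.5 0 0 0.4 0; 0.5 0 0 0.4 0; 0.5 0 0 0.4 0; 0.5 0 0 0.3 0; 0.5 0 0 0.3 0; 0.5 0 0 0.3 0; 0.5 0 0 0.2 0; 0.5 0 0 0.2 0; 0.5 0 0 0.2 0; 0.5 0 0 0 0"
}}

```text
time_s: 14.3
tcp_pos: [0.6622, -0.0566, 0.17]
tool_rot: [0.684, 0.729, -0.0, -0.0]
ft_force: [0.2, 1.1, -3.4]
gripper_width: 0.013
grasp_force: 59.1
```

Call:
{"fn": "step_arm", "kwargs": {
  "commands": "0.5 0 0 0.2 0; 0.5 0 0 0.2 0; 0.5 0 0 0.1 0; 0.5 0 0 0.1 0; 0.5 0 0 0 0; 0.5 0 0 0 -0.06; 0.5 0 0 0 -0.06; 0.5 0 0 0 -0.06; 0.5 0 0 0 -0.06; 0.5 0 0 0 -0.06"
}}

```text
time_s: 15.3
tcp_pos: [0.6629, -0.0566, 0.1649]
tool_rot: [0.567, 0.824, 0.0, 0.0]
ft_force: [0.5, 2.9, 3.6]
gripper_width: 0.0131
grasp_force: 60.1
```

Call:
{"fn": "step_arm", "kwargs": {
  "commands": "0.5 0 0 0 -0.1; 0.5 0 0 0 -0.1; 0.5 0 0 0 -0.1; 0.5 0 0 0 -0.1; 0.5 0 0 0 -0.1; 0.5 0 0 0 -0.1; 0.5 0 0 0 -0.1; 0.5 0 0 0 -0.1; 0.5 0 0 0 -0.08; 0.5 0 0 0 0"
}}

```text
time_s: 16.3
tcp_pos: [0.6628, -0.0567, 0.1649]
tool_rot: [0.163, 0.987, 0.0, 0.001]
ft_force: [0.1, 3.6, 5.0]
gripper_width: 0.0128
grasp_force: 60.3
```

```bash
python3 -c "
from plan import *
s=sense();print(s['tcp_pos'],yaw(),s['ft_force'],s['torque'],s['joint_pos'])"
```

```text
[ 0.66282742 -0.05671368  0.16487095] 1.2442909295899554 [0.13912262 3.58913804 5.04970667] [ 1.08785597 -0.14848094 -0.04915109] [-0.28059139  0.49190223  0.36887135  1.70681931 -0.20715897  0.98010822
  1.40840824]
```

Call:
{"fn": "step_arm", "kwargs": {
  "commands": "0.5 0 0 0 -0.04; 0.5 0 0 0 -0.04; 0.5 0 0 0 -0.04; 0.5 0 0 0 -0.03; 0.5 0 0 0 -0.03; 0.5 0 0 0 0; 0.5 0 0 0 0; 0.5 0 0 0 0; 0.5 0 0 0 0; 0.5 0 0 0 0"
}}

```text
time_s: 17.3
tcp_pos: [0.6629, -0.0567, 0.1649]
tool_rot: [0.075, 0.997, 0.0, 0.001]
ft_force: [0.1, 3.2, 5.2]
gripper_width: 0.0131
grasp_force: 60.3
```

```bash
python3 -c "
from plan import *
s=sense();print(s['tcp_pos'],yaw(),s['ft_force'],s['torque'])"
```

```text
[ 0.66286569 -0.0566575   0.16487164] 1.4200063683079807 [0.05435377 3.17676432 5.22662849] [ 1.0613298  -0.06675205 -0.04095568]
```

Call:
{"fn": "step_arm", "kwargs": {
  "commands": "0.5 0 0 0 -0.03; 0.5 0 0 0 -0.03; 0.5 0 0 0 -0.03; 0.5 0 0 0 0; 0.5 0 0 0 0; 0.5 0 0 0 0; 0.5 0 0 0 0; 0.5 0 0 0 0; 0.5 0 0 0 0; 0.5 0 0 0 0"
}}

```text
time_s: 18.3
tcp_pos: [0.6629, -0.0567, 0.1648]
tool_rot: [0.03, 1.0, 0.0, 0.001]
ft_force: [0.6, 2.8, 5.4]
gripper_width: 0.0133
grasp_force: 60.3
```

```bash
python3 -c "
from plan import *
s=sense();print(s['tcp_pos'],yaw(),s['ft_force'],s['torque'])"
```

```text
[ 0.66285425 -0.05668399  0.16483748] 1.5099840103327917 [0.61019176 2.75063453 5.40913294] [ 1.07296805 -0.09120071 -0.08315937]
```

Call:
{"fn": "step_arm", "kwargs": {
  "commands": "0.5 0 0 0 -0.03; 0.5 0 0 0 -0.03; 0.5 0 0 0 -0.03; 0.5 0 0 0 -0.03; 0.5 0 0 0 0; 0.5 0 0 0 0; 0.5 0 0 0 0; 0.5 0 0 0 0; 0.5 0 0 0 0; 0.5 0 0 0 0"
}}

```text
time_s: 19.3
tcp_pos: [0.6628, -0.0567, 0.1649]
tool_rot: [-0.03, 1.0, 0.0, 0.001]
ft_force: [-0.5, 2.7, 5.5]
gripper_width: 0.0128
grasp_force: 60.4
```

```bash
python3 -c "
from plan import *
s=sense();print(s['tcp_pos'],yaw(),s['ft_force'],s['torque'])"
```

```text
[ 0.6628314  -0.05668795  0.16486456] 1.629824235946166 [-0.49565896  2.69768947  5.49453525] [ 1.00520467 -0.04539785 -0.19004602]
```

Call:
{"fn": "step_arm", "kwargs": {
  "commands": "0.5 0 0 0 -0.04; 0.5 0 0 0 -0.04; 0.5 0 0 0 -0.04; 0.5 0 0 0 0; 0.5 0 0 0 0; 0.5 0 0 0 0; 0.5 0 0 0 0; 0.5 0 0 0 0; 0.5 0 0 0 0; 0.5 0 0 0 0"
}}

```text
time_s: 20.3
tcp_pos: [0.6629, -0.0567, 0.1649]
tool_rot: [-0.089, 0.996, 0.0, 0.001]
ft_force: [0.4, 3.5, 5.7]
gripper_width: 0.0131
grasp_force: 60.5
```

```bash
python3 -c "
from plan import *
s=sense();print(s['tcp_pos'],yaw(),s['ft_force'],s['torque'],s['gripper_width'],s['joint_pos'])
p=capture('wrist'); save(p,'g.png',s=1.5)"
```

```text
[ 0.66285608 -0.05669247  0.16486828] 1.7497524987433486 [0.43283691 3.49103355 5.73253662] [ 1.01133309  0.03609637 -0.30753919] 0.01307265872333727 [-0.19598333  0.47948945  0.25106561  1.70123598 -0.13895926  0.97712015
  1.85546081]
```

View pics/g.png

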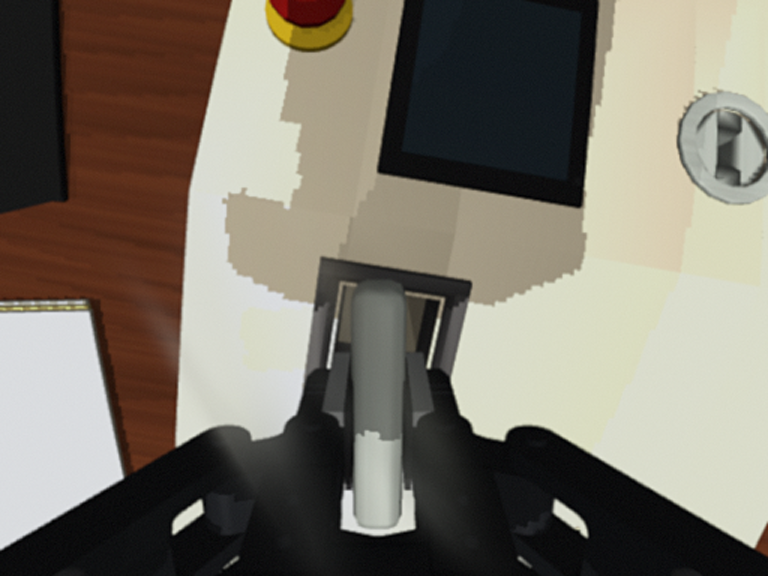

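Call:
{"fn": "step_arm", "kwargs": {
  "commands": "0.5 0 0 0 0.1; 0.5 0 0 0 0.1; 0.5 0 0 0 0.1; 0.5 0 0 0 0.1; 0.5 0 0 0 0.08; 0.5 0 0 -0.5 0; 0.5 0 0 -1 0; 0.5 0 0 -1.5 0; 0.5 0 0 -2 0; 0.5 0 0 -2 0"
}}

```text
time_s: 21.35
tcp_pos: [0.6622, -0.0575, 0.2362]
tool_rot: [0.148, 0.989, -0.0, 0.0]
ft_force: [0.4, -0.5, -2.2]
gripper_width: 0.0132
grasp_force: 59.2
```

```bash
python3 -c "
from plan import *
s=sense();print(s['tcp_pos'],yaw(),s['ft_force'],s['torque'])
plan([(.655,-.06,.335,1.1,5),(.6,-.19,.345,.6,5),(.53,-.275,.345,-.03,10)],.5)"
```

```text
[ 0.66223631 -0.05753556  0.23619664] 1.2731286765427536 [ 0.39292447 -0.50627048 -2.22613509] [ 0.01368601 -0.03809481  0.03040815]
0.5 0.1 -0.1 -2 0.035; 0.5 0.1 -0.1 -2 0.035; 0.5 0.1 -0.1 -2 0.034; 0.5 0.15 -0.09 -1.94 0.035; 0.5 0.14 -0.1 -1.94 0.034; 0.5 -0.2 -2.8 -0.2 0.1; 0.5 -0.5 -2.8 -0.2 0.1; 0.5 -0.7 -2.7 -0.2 0.1; 0.5 -1.04 -2.64 -0.2 0.1; 0.5 -1.3 -2.53 -0.2 0.1
0.5 -0.3 -1.1 -0 0.063; 0.5 -0.4 -1 -0 0.063; 0.5 -0.4 -1 -0 0.063; 0.5 -0.5 -1 -0 0.063; 0.5 -0.6 -0.9 -0 0.063; 0.5 -0.6 -0.9 -0 0.063; 0.5 -0.7 -0.9 -0 0.063; 0.5 -0.7 -0.8 -0 0.063; 0.5 -0.78 -0.8 -0 0.063; 0.5 -0.83 -0.75 -0 0.063
20 end [ 0.53  -0.275  0.345] -0.03
```

Call:
{"fn": "step_arm", "kwargs": {
  "commands": "0.5 0.1 -0.1 -2 0.035; 0.5 0.1 -0.1 -2 0.035; 0.5 0.1 -0.1 -2 0.035; 0.5 0.1 -0.1 -2 0.035; 0.5 0.1 -0.1 -2 0.035; 0.5 -0.2 -2.8 -0.2 0.1; 0.5 -0.5 -2.8 -0.2 0.1; 0.5 -0.7 -2.7 -0.2 0.1; 0.5 -1 -2.6 -0.2 0.1; 0.5 -1.3 -2.5 -0.2 0.1"
}}

```text
time_s: 22.35
tcp_pos: [0.5998, -0.1905, 0.3458]
tool_rot: [0.469, 0.883, 0.0, 0.0]
ft_force: [0.3, 1.0, -3.1]
gripper_width: 0.0132
grasp_force: 59.2
```

Call:
{"fn": "step_arm", "kwargs": {
  "commands": "0.5 -0.3 -1.1 0 0.063; 0.5 -0.4 -1 0 0.063; 0.5 -0.4 -1 0 0.063; 0.5 -0.5 -1 0 0.063; 0.5 -0.6 -0.9 0 0.063; 0.5 -0.6 -0.9 0 0.063; 0.5 -0.7 -0.9 0 0.063; 0.5 -0.7 -0.8 0 0.063; 0.5 -0.8 -0.8 0 0.063; 0.5 -0.8 -0.8 0 0.063"
}}

```text
time_s: 23.35
tcp_pos: [0.5293, -0.2746, 0.3455]
tool_rot: [0.719, 0.695, 0.0, 0.0]
ft_force: [-0.4, 1.1, -3.1]
gripper_width: 0.0128
grasp_force: 59.2
```

```bash
python3 -c "
from plan import *
s=sense();print(s['tcp_pos'],yaw(),s['ft_force'],s['torque'])
p=capture('wrist');t=s['tcp_pos']
save(p,'i.png',(150,90,406,282),3)
print([(x['p'],x['at'],atz(p,x['at'],t[2]-.1465)-t) for x in pinpoint(p,'tkey_tip')[:2]],[(x['p'],x['at'],atz(p,x['at'],.01)) for x in pinpoint(p,'pocket_a')[:3]])
plan([(.529,-.2934,.23,-.03,10)],.5)"
```

```text
[ 0.52930609 -0.27459402  0.34553251] -0.034684961873228955 [-0.41804403  1.14796815 -3.0876203 ] [-0.01775911  0.01426882  0.04778473]
[(0.62, [250.4, 179.3], array([-0.00268987, -0.00411167, -0.1465    ])), (0.29, [125.6, 157.4], array([-0.10902016,  0.01900326, -0.1465    ]))] [(0.89, [312.9, 146.6], array([ 0.61319085, -0.28551949,  0.01      ])), (0.71, [252.3, 156.7], array([ 0.5280207 , -0.29714781,  0.01      ]))]
0.5 -0.2 0 1.2 -0; 0.5 -0.2 0 1.1 -0; 0.5 -0.2 0 1.2 -0; 0.5 -0.2 0 1.1 -0; 0.5 -0.2 0 1.2 -0; 0.5 -0.2 0 1.1 -0; 0.5 -0.2 0 1.2 -0; 0.5 -0.2 0 1.1 -0.001; 0.5 -0.15 0 1.17 -0; 0.5 -0.15 0 1.17 -0.001
10 end [ 0.529  -0.2934  0.23  ] -0.03
```

View pics/i.png

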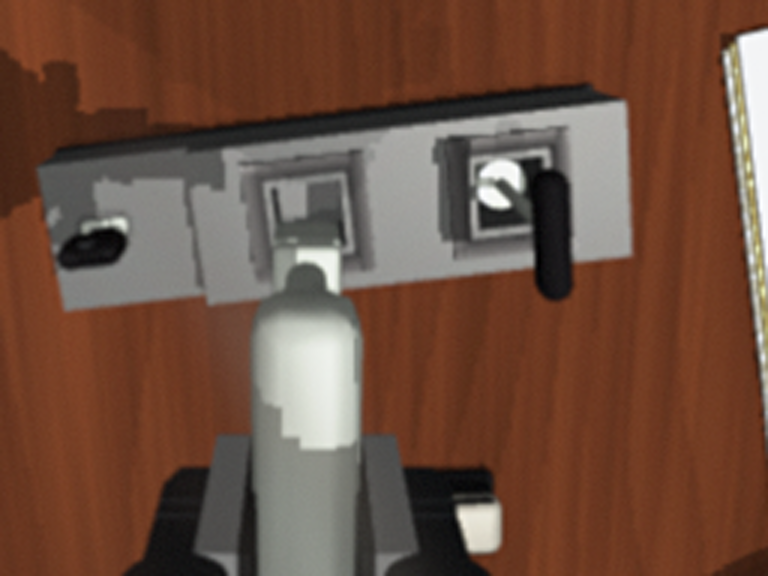

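```bash
python3 -c "
from plan import *
p=capture('wrist')
C=np.array([(240,163),(365,155),(372,268),(255,280)])/3+[150,90]
W=np.array([atz(p,c,.065) for c in C]);print(W.round(4),W.mean(0),yaw())
print(atz(p,np.array([308,216])/3+[150,90],.065))
for q in ('key_bow','stand'): print(q,[(x['p'],x['at'],atz(p,x['at'],.074 if q=='key_bow' else 0)) for x in pinpoint(p,q)[:2]])
for a,z in (((60,262),.089),((123,232),.089),((622,100),.065),((228,150),.065),((630,255),.065),((210,302),.065),((65,310),.045),((40,163),.045)): print(a,atz(p,np.array(a)/3+[150,90],z).round(4))
"
```

```text
[[ 0.5016 -0.2694  0.065 ]
 [ 0.553  -0.2677  0.065 ]
 [ 0.5553 -0.3158  0.065 ]
 [ 0.5056 -0.3195  0.065 ]] [ 0.52886586 -0.29309512  0.065     ] -0.030221158031900033
[ 0.52888029 -0.29250807  0.065     ]
key_bow [(0.73, [187.3, 163.3], array([ 0.44869893, -0.28962156,  0.074     ])), (0.57, [181.2, 169.7], array([ 0.44046596, -0.29743011,  0.074     ]))]
stand [(0.98, [261.1, 155.3], array([ 0.54104636, -0.29725838,  0.        ]))]
(60, 262) [ 0.4294 -0.3028  0.089 ]
(123, 232) [ 0.4557 -0.2914  0.089 ]
(622, 100) [ 0.6579 -0.248   0.065 ]
(228, 150) [ 0.497  -0.2639  0.065 ]
(630, 255) [ 0.6649 -0.3133  0.065 ]
(210, 302) [ 0.4859 -0.3287  0.065 ]
(65, 310) [ 0.4183 -0.3365  0.045 ]
(40, 163) [ 0.4138 -0.2698  0.045 ]
```

Call:
{"fn": "step_arm", "kwargs": {
  "commands": "0.5 -0.2 0 1.2 -0.01; 0.5 -0.2 0 1.2 -0.01; 0.5 -0.2 0 1.2 -0.01; 0.5 -0.2 0 1.2 -0.01; 0.5 -0.2 0 1.2 -0.01; 0.5 -0.2 0 1.2 0; 0.5 -0.2 0 1.2 0; 0.5 -0.2 0 1.2 0; 0.5 -0.2 0 1.2 0; 0.5 -0.1 0 1.2 0"
}}

```text
time_s: 24.65
tcp_pos: [0.5301, -0.2928, 0.2233]
tool_rot: [0.701, 0.713, -0.0, 0.0]
ft_force: [0.7, 0.0, -2.2]
gripper_width: 0.0132
grasp_force: 59.2
```

Call:
{"fn": "step_arm", "kwargs": {
  "commands": "0.5 0 0 0.8 0; 0.5 0 0 0.8 0; 0.5 0 0 0.8 0; 0.5 0 0 0.8 0; 0.5 0 0 0.8 0; 0.5 0 0 0.8 0; 0.5 0 0 0.7 0; 0.5 0 0 0.7 0; 0.5 0 0 0.3 0; 0.5 0 0 0 0"
}}

```text
time_s: 25.65
tcp_pos: [0.53, -0.2925, 0.1589]
tool_rot: [0.701, 0.713, -0.0, -0.0]
ft_force: [-0.1, 0.6, -2.8]
gripper_width: 0.0132
grasp_force: 59.2
```

Call:
{"fn": "step_arm", "kwargs": {
  "commands": "0.5 0 0 0.15 0; 1.5 0 0 0 0; 2 0 0 0 0; 4 0 0 0 0; 6 0 0 0 0; 6 0 0 0 0; 6 0 0 -1 0; 6 0 0 -2.5 0; 6 0 0 -4 0; 6 0 0 -4 0"
}}

```text
time_s: 26.65
tcp_pos: [0.5297, -0.2927, 0.2747]
tool_rot: [0.701, 0.713, -0.0, -0.0]
ft_force: [1.7, 0.3, 0.4]
gripper_width: 0.06
grasp_force: 0.0
```

```bash
python3 -c "
from plan import *
s=sense();print(s['tcp_pos'],yaw(),s['joint_pos'])
p=capture('wrist')
print([(x['p'],x['at'],atz(p,x['at'],.175)) for x in pinpoint(p,'tkey_grip')[:2]])
plan([(.47,-.285,.28,1.0,8),(.46,-.292,.24,1.8,7)],5)"
```

```text
[ 0.52970193 -0.2927117   0.27465455] 0.0173657483442815 [-0.16448998  0.33192656  0.71992473  1.74893763 -0.23699094  1.15028538
  0.64348823]
[(0.57, [248.6, 189.0], array([ 0.52584032, -0.29151707,  0.175     ]))]
5 0.1 -0.8 -0 -0.123; 5 0.2 -0.7 -0 -0.123; 5 0.3 -0.7 -0 -0.123; 5 0.4 -0.7 -0 -0.123; 5 0.5 -0.6 -0 -0.123; 5 0.6 -0.6 -0 -0.123; 5 0.6 -0.46 -0.07 -0.122; 5 0.65 -0.38 -0.06 -0.123; 5 0.1 -0.2 0.6 -0.114; 5 0.1 -0.1 0.6 -0.114
5 0.1 -0.1 0.6 -0.114; 5 0.1 -0.1 0.5 -0.114; 5 0.1 -0.2 0.6 -0.115; 5 0.16 -0.11 0.55 -0.114; 5 0.16 -0.09 0.55 -0.115
15 end [ 0.46  -0.292  0.24 ] 1.8
```

Call:
{"fn": "step_arm", "kwargs": {
  "commands": "5 0.1 -0.8 0 -0.123; 5 0.2 -0.7 0 -0.123; 5 0.3 -0.7 0 -0.123; 5 0.4 -0.7 0 -0.123; 5 0.5 -0.6 0 -0.123; 5 0.6 -0.6 0 -0.123; 5 0.6 -0.5 0 -0.123; 5 0.6 -0.4 0 -0.123; 5 0.1 -0.2 0.6 -0.114; 5 0.1 -0.1 0.6 -0.114"
}}

```text
time_s: 27.75
tcp_pos: [0.4649, -0.2861, 0.2614]
tool_rot: [0.167, 0.986, -0.0, 0.0]
ft_force: [0.4, 0.5, 0.0]
gripper_width: 0.05
grasp_force: 0.0
```

Call:
{"fn": "step_arm", "kwargs": {
  "commands": "5 0.1 -0.1 0.6 -0.114; 5 0.1 -0.1 0.6 -0.114; 5 0.1 -0.2 0.6 -0.114; 5 0.2 -0.1 0.5 -0.114; 5 0.2 -0.1 0.5 -0.114; 5 0 0 0 0; 5 0 0 0 0; 5 0 0 0 0; 5 0 0 0 0; 5 0 0 0 0"
}}

```text
time_s: 28.75
tcp_pos: [0.4578, -0.2912, 0.233]
tool_rot: [-0.114, 0.993, -0.0, 0.0]
ft_force: [0.1, 0.0, 0.1]
gripper_width: 0.0501
grasp_force: 0.0
```

```bash
python3 -c "
from plan import *
s=sense();print(s['tcp_pos'],yaw(),s['joint_pos'])
p=capture('wrist')
save(p,'j.png',(100,70,400,295),2.66)
for q in('key_bow','key_tip'): print([(x['p'],x['at'],atz(p,x['at'],.074)) for x in pinpoint(p,q)[:2]])
for x in trace(p,'key_bow')[:2]: print(x['p'],x['rect'])"
```

```text
[ 0.45775597 -0.29118176  0.23299761] 1.7992008655727378 [ 0.06803361  0.21717662  0.4430239   1.92246264 -0.10823871  1.02474789
  2.35747243]
[(0.66, [246.5, 146.2], array([ 0.43542126, -0.3002449 ,  0.074     ]))]
[(0.9, [242.9, 141.1], array([ 0.43174836, -0.30432026,  0.074     ])), (0.68, [234.7, 224.2], array([ 0.50992006, -0.29455323,  0.074     ]))]
0.69 [238.0, 130.4, 17.1, 39.1]
```

View pics/j.png

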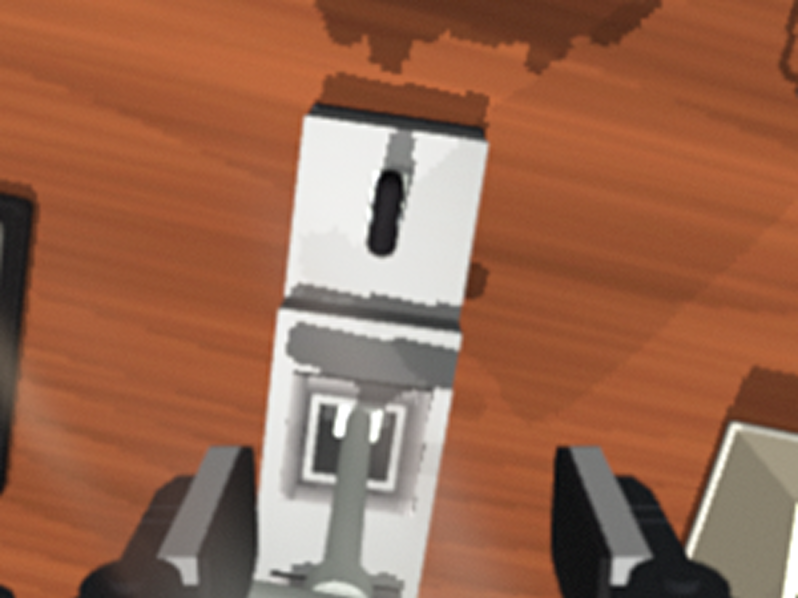

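```bash
python3 -c "
from plan import *
p=capture('wrist')
f=lambda u,z:atz(p,np.array(u)/2.66+[100,70],z)
a=f((391,172),.089);b=f((379,254),.089);print(a,b,(a+b)/2,np.linalg.norm(a-b),np.arctan2(*(b-a)[[1,0]]))
g=p['pixels'].astype(int);m=(g.max(2)<60).astype(np.uint8)[120:180,225:265]
n,l,st,c=cv2.connectedComponentsWithStats(m);k=1+st[1:,4].argmax();print(st[k])
pts=np.argwhere(l==k)[:,::-1]+[225,120]; w=np.array([atz(p,q,.089)[:2] for q in pts]);ct=w.mean(0);u,s,v=np.linalg.svd(w-ct);t=(w-ct)@v.T;print(ct,v[0],np.ptp(t,axis=0),ct+v.T@((t.min(0)+t.max(0))/2))
for u in ((307,115),(285,300),(486,138),(462,318)): print(f(u,.045))
"
```

```text
[ 0.42324306 -0.30240273  0.089     ] [ 0.44955831 -0.30026324  0.089     ] [ 0.43640068 -0.30133298  0.089     ] 0.02640207956968935 0.08112421401594037
[ 14  14  13  32 278]
[ 0.43601186 -0.30134223] [0.99694713 0.07807958] [0.02671094 0.00831676] [ 0.43588007 -0.30124808]
[ 0.41631321 -0.33505191  0.045     ]
[ 0.48474066 -0.32947182  0.045     ]
[ 0.40970505 -0.27146633  0.045     ]
[ 0.47646796 -0.26338373  0.045     ]
```

```bash
python3 -c "
from plan import *
plan([(.4365,-.301,.15,1.655,5),(.4365,-.301,.06,1.655,5)],5)"
```

```text
5 0.5 -0.1 1.7 0.029; 5 0.4 -0.1 1.6 0.029; 5 0.5 -0.1 1.7 0.029; 5 0.43 -0.14 1.64 0.029; 5 0.42 -0.16 1.64 0.029; 5 -0 -0 1.8 -0; 5 -0 -0 1.8 -0; 5 -0 -0 1.8 -0; 5 -0 -0 1.8 -0; 5 -0 -0 1.8 -0
10 end [ 0.4365 -0.301   0.06  ] 1.655
```

Call:
{"fn": "step_arm", "kwargs": {
  "commands": "5 0.5 -0.1 1.7 0.029; 5 0.4 -0.1 1.6 0.029; 5 0.4 -0.1 1.6 0.029; 5 0.4 -0.1 1.6 0.029; 5 0.4 -0.2 1.6 0.029; 5 0 0 1.9 0; 5 0 0 1.9 0; 5 0 0 1.9 0; 5 0 0 1.7 0; 5 0 0 1.7 0",
  "newtons": 25
}}

```text
time_s: 30.0
tcp_pos: [0.4379, -0.3008, 0.0601]
tool_rot: [-0.042, 0.999, -0.0, -0.0]
ft_force: [-0.3, 0.0, -0.4]
gripper_width: 0.0499
grasp_force: 0.0
```

```bash
python3 -c "
from plan import *
s=sense();print(s['tcp_pos'],yaw(),s['joint_pos'],s['ft_force'])
p=capture('wrist')
save(p,'k.png',(130,110,386,302),3)"
```

```text
[ 0.43793802 -0.300838    0.06010391] 1.6548212043883996 [ 0.16343622  0.44721704  0.39138869  2.08347543 -0.27259412  0.65891927
  2.39200937] [-0.29494825  0.04593663 -0.37749687]
```

View pics/k.png

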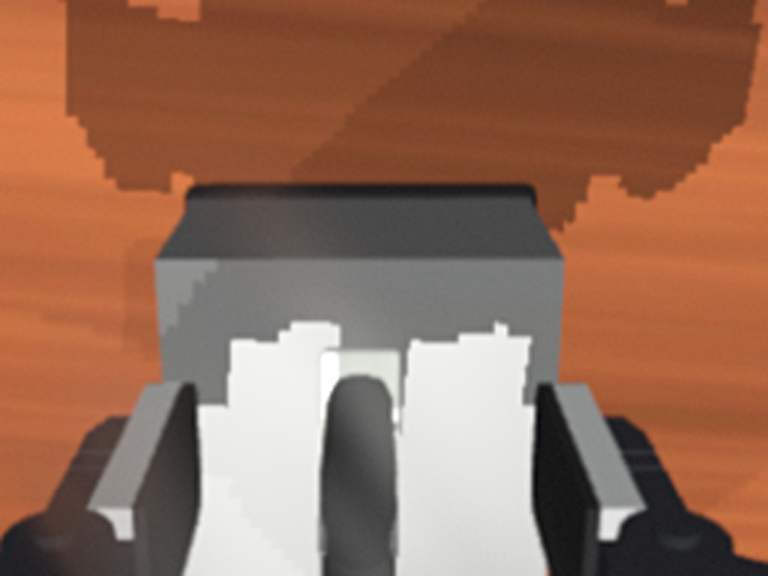

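Call:
{"fn": "step_arm", "kwargs": {
  "commands": "0.3 0 0 0 0; 0.3 0 0 0 0; 0.3 0 0 0 0; 0.3 0 0 0 0; 0.3 0 0 0 0; 0.3 0 0 0 0; 0.3 0 0 0 0; 0.3 0 0 -0.4 0; 0.3 0 0 -0.5 0; 0.3 0 0 -0.5 0",
  "newtons": 25
}}

```text
time_s: 31.05
tcp_pos: [0.4379, -0.3008, 0.0754]
tool_rot: [-0.042, 0.999, -0.0, 0.0]
ft_force: [-0.9, 0.3, -0.5]
gripper_width: 0.0096
grasp_force: 29.7
```

Call:
{"fn": "step_arm", "kwargs": {
  "commands": "0.3 0.25 0 0 0; 0.3 0.25 0 0.01 0; 0.3 0.25 0 0.02 0; 0.3 0.25 0 0.03 0; 0.3 0.25 0 0.04 0; 0.3 0.25 0 0.05 0; 0.3 0.25 0 0.05 0; 0.3 0.25 0 0.05 0; 0.3 0.25 0 0.05 0; 0.3 0 0 0 0"
}}

```text
time_s: 32.05
tcp_pos: [0.4161, -0.3029, 0.0721]
tool_rot: [-0.042, 0.999, -0.0, 0.001]
ft_force: [5.6, -0.6, 2.1]
gripper_width: 0.0096
grasp_force: 30.2
```

```bash
python3 -c "
from plan import *
s=sense();print(s['tcp_pos'],yaw(),s['ft_force'],s['gripper_width'],s['grasp_force'])
p=capture('side')
q=proj(p,np.array([s['tcp_pos']]))[0].astype(int);print(q)
w=capture('wrist')
A=cv2.resize(p['pixels'][q[1]-40:q[1]+40,q[0]-40:q[0]+40],(400,400),interpolation=cv2.INTER_CUBIC)
B=cv2.resize(w['pixels'][120:320,156:356],(400,400),interpolation=cv2.INTER_CUBIC)
cv2.imwrite('pics/l.png',np.hstack([A,B])[:,:,::-1])"
```

```text
[ 0.41610064 -0.30287801  0.0720897 ] 1.655046535828527 [ 5.59977551 -0.62240835  2.12117414] 0.009635769034971093 30.18492490053177
[223 298]
```

View pics/l.png

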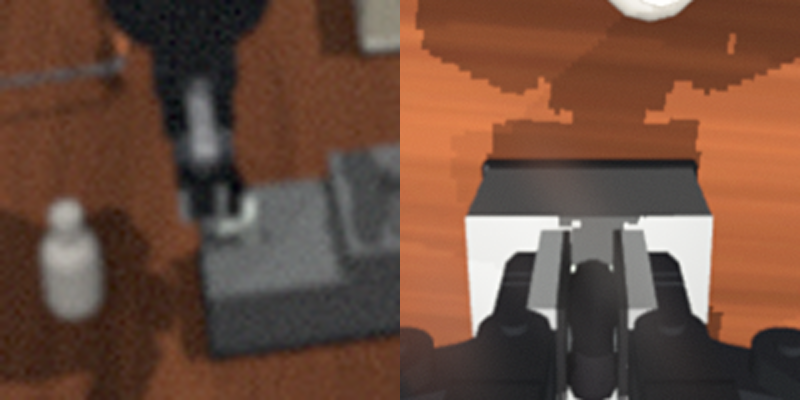

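```bash
python3 -c "
from plan import *
s=sense();t=s['tcp_pos']
# laser yaw est .015 -> psi 1.586
plan([(t[0]-.012*.407*.996,t[1]-.0004,t[2]+.011,None,3),(.411,-.303,.27,None,7),(.65,.063,.25,1.586,10)],.3)"
```

```text
0.3 0.2 0 -0.4 0; 0.3 0.14 0 -0.35 0; 0.3 0.15 0 -0.35 0; 0.3 0 0 -2.7 0; 0.3 0 0 -2.7 0; 0.3 0 0 -2.7 0; 0.3 0 0 -2.6 0; 0.3 0 0 -2.7 0; 0.3 0.01 0.01 -2.65 0; 0.3 0.01 0.02 -2.64 0
0.3 -2.7 3.4 0.2 0.007; 0.3 -2.7 3.5 0.2 0.007; 0.3 -2.6 3.5 0.2 0.007; 0.3 -2.6 3.5 0.2 0.007; 0.3 -2.6 3.5 0.2 0.007; 0.3 -2.6 3.5 0.2 0.007; 0.3 -2.5 3.6 0.2 0.007; 0.3 -2.5 3.6 0.2 0.007; 0.3 -2.51 3.58 0.2 0.007; 0.3 -2.48 3.6 0.2 0.006
20 end [0.65  0.063 0.25 ] 1.586
```

Call:
{"fn": "step_arm", "kwargs": {
  "commands": "0.3 0.16 0 -0.35 0; 0.3 0.16 0 -0.35 0; 0.3 0.16 0 -0.35 0; 0.3 0 0 -1.5 0; 0.3 0 0 -2.8 0; 0.3 0 0 -2.8 0; 0.3 0 0 -2.8 0; 0.3 0 0 -2.8 0; 0.3 0 0 -2.8 0; 0.3 0 0 -2.8 0"
}}

```text
time_s: 33.15
tcp_pos: [0.4098, -0.303, 0.2663]
tool_rot: [-0.042, 0.999, 0.0, -0.001]
ft_force: [0.1, 0.2, -0.2]
gripper_width: 0.0096
grasp_force: 30.1
```

Call:
{"fn": "step_arm", "kwargs": {
  "commands": "0.3 -2.7 3.4 0.2 0.007; 0.3 -2.7 3.5 0.2 0.007; 0.3 -2.6 3.5 0.2 0.007; 0.3 -2.6 3.5 0.2 0.007; 0.3 -2.6 3.5 0.2 0.007; 0.3 -2.6 3.5 0.2 0.007; 0.3 -2.5 3.6 0.2 0.007; 0.3 -2.5 3.6 0.2 0.007; 0.3 -2.5 3.6 0.2 0.007; 0.3 -2.5 3.6 0.2 0.007"
}}

```text
time_s: 34.15
tcp_pos: [0.6499, 0.0642, 0.2449]
tool_rot: [-0.007, 1.0, -0.0, -0.001]
ft_force: [0.7, -0.4, -0.2]
gripper_width: 0.0093
grasp_force: 30.1
```

```bash
cat > m.py <<'E'
from plan import *
np.set_printoptions(precision=4,suppress=True)
s=sense();t=s['tcp_pos'];print(t,yaw(),s['ft_force'],s['gripper_width'],s['grasp_force'])
p=capture('wrist'); save(p,'m.png')
for q,z in dict(keyway=.109,shaft_mouth=.134,stem_top=.037,key_tip=t[2]-.034,key_bow=t[2]+.0187,laser=0).items():
    print(q,[(round(x['p'],2),np.round(x['at'],1),atz(p,x['at'],z)) for x in pinpoint(p,q)[:2]])
for q in('key_bow','keyway'):
    print(q,[(round(x['p'],2),np.round(x['rect'],0)) for x in trace(p,q)[:2]])
# ring: hough circles & ellipse
g=cv2.cvtColor(p['pixels'],cv2.COLOR_RGB2GRAY)
c=cv2.HoughCircles(g,cv2.HOUGH_GRADIENT,1,20,param1=120,param2=25,minRadius=14,maxRadius=40)
if c is not None:
    for x in c[0][:6]: print(x,atz(p,x[:2],.109))
E
python3 m.py
```

```text
[0.6499 0.0642 0.2449] 1.5843169086087903 [ 0.69   -0.3961 -0.2115] 0.009296620555024476 30.056868195533752
keyway [(0.19, array([248.3, 265.6]), array([0.7305, 0.0627, 0.109 ]))]
shaft_mouth [(0.57, array([ 99.2, 199.2]), array([ 0.6608, -0.0546,  0.134 ]))]
stem_top [(0.51, array([467.7,  43.8]), array([0.5284, 0.2739, 0.037 ])), (0.17, array([101.8, 199. ]), array([ 0.6934, -0.0971,  0.037 ]))]
key_tip [(0.93, array([249.5, 266.6]), array([0.674 , 0.0638, 0.2109]))]
key_bow [(0.9, array([253. , 281.7]), array([0.6513, 0.0653, 0.2636]))]
laser [(0.91, array([193. , 159.8]), array([ 0.6569, -0.0025,  0.    ]))]
key_bow [(0.64, array([240., 249.,  24.,  77.]))]
keyway [(0.59, array([232.,  64.,  41.,  33.]))]
[252.5  77.5  18.8] [0.5684 0.064  0.109 ]
[42.5 51.5 21.8] [ 0.5488 -0.0998  0.109 ]
```

```bash
python3 -c "
from plan import *
np.set_printoptions(precision=4,suppress=True,linewidth=200)
p=capture('wrist');g=cv2.cvtColor(p['pixels'],cv2.COLOR_RGB2GRAY)
print(g[62:98:1,234:272:1])
K=trace(p,'key_bow')[0]['region'];ys,xs=np.nonzero(K);print(np.c_[np.unique(ys),[xs[ys==y].min() for y in np.unique(ys)],[xs[ys==y].max() for y in np.unique(ys)]][::5].tolist())
"
```

```text
[[144 140 139 ... 130 130 129]
 [138 137 138 ... 116 126 126]
 [137 140 139 ...  90 107 121]
 ...
 [134 140 135 ... 116 126 129]
 [128 133 131 ... 127 129 126]
 [139 126 125 ... 127 128 126]]
[[249, 250, 253], [254, 242, 261], [259, 241, 262], [264, 240, 263], [269, 240, 263], [274, 240, 263], [279, 240, 263], [284, 240, 263], [289, 240, 263], [294, 240, 263], [299, 240, 263], [304, 240, 263], [309, 240, 263], [314, 241, 262], [319, 245, 259]]
```

```bash
python3 -c "
from plan import *
p=capture('wrist');g=cv2.cvtColor(p['pixels'],cv2.COLOR_RGB2GRAY)
for r in g[60:98,230:276:1]: print(''.join('%x'%(v//16) for v in r))
"
```

```text
aaaaa99888888888887666666665655567888888888778
aaaa988888888888765456777777765445677888888787
aaa9888888888776544456776665554344445678887877
aa98888887877654455567766555444345544567877777
a988888888776544566566666655544347754445777777
9888888887754445776556666655544347875444577777
9888888876544457776555555555544347876544456777
9888888876444567776544445555444347887654445787
9888898865445677876544444444444347887765444677
8888888754445677876433334334443347888876444578
8888888643456788877433333333333357877877544457
8888888644567777777533333333333467778887654346
8888887544677777777643333333333578877888765335
8888886446777787777754333333334578777888775434
8989875456777777777754333333334577777888876544
8999865567877778777754333333334578877788887654
8889865677777777787764333333334578778888887764
9899865677777778787754433333334577878888888775
9999867777777788777764333334334678877788887875
8888877877777878787754333333334577887788877876
8888778877777778887764333333334577877788877887
8888767877777877887764333333334577877888877776
8888866777777787877764333333334677777887877775
8888876677777777887764333333334577877788787765
9999986677777788887764333333334677877778787765
9989986567777778787764333333334577777887887655
8888886556778887888764333333334578777788876546
8888887545777878878764333333334678777788775446
8888887544577877888754333333334577777888765457
8888888754567878887643333333333457877887654577
8888888765456787777533333333333347778877545678
7888888776545778876443444343443347877776556777
7788887777544678876544444444444347877765467777
8788888777754567876545555554444347887655577888
a878988887776567776555555555544347877666777888
aa87888887887767776556666655544347776677888888
aa87788777777777776566666655544347777778878888
aaa8777777777777777667776655554457777777777787
```

```bash
python3 -c "
from plan import *
np.set_printoptions(precision=4,suppress=True,linewidth=200)
p=capture('wrist');t=np.array(sense()['tcp_pos'])
print('keyway',atz(p,[255.3,80.5],.109),np.array(p['extrinsics'])[:3,3])
print('slot dir',atz(p,[255,72],.109)-atz(p,[255,90],.109))
# key tip in tool: model & projection, for theta
for th in (20,24,28):
    th=np.radians(th);ax=np.array([-np.sin(th),0,np.cos(th)]);xx=np.array([np.cos(th),0,np.sin(th)])
    G=t+[0,0,.0187]; tip=G-.0578*ax-.0017*xx
    top=tip+.068*ax
    print(np.degrees(th),tip-t,proj(p,np.array([tip,top+.013*xx,top-.013*xx])).round(1).tolist())
g=cv2.cvtColor(p['pixels'],cv2.COLOR_RGB2GRAY)
for r in g[240:332:2,226:280]: print(''.join('%x'%(v//16) for v in r))
"
```

```text
keyway [0.5705 0.0646 0.109 ] [0.5745 0.0619 0.3872]
slot dir [-0.0135 -0.0002  0.    ]
20.0 [ 0.0182  0.     -0.0362] [[250.7, 255.5], [250.5, 314.5], [251.5, 245.4]]
24.000000000000004 [ 0.022   0.     -0.0348] [[250.6, 262.6], [250.6, 313.2], [251.5, 243.3]]
28.0 [ 0.0256  0.     -0.0331] [[250.5, 269.7], [250.6, 311.6], [251.5, 241.4]]
5444445555544449deeeddddddddddddddeda6444565555555448d
4444445555443348deeeddddddddddddddeda6544555555555446b
4444444455433348deeeeedddddddddddddda65545665555555459
4444444454333348deeeeddddddddddddddda65555666555555444
4444444444322238deeeeeeddddddddddddda65555566655555554
4444444444322237deeedca866668abcdddd955555666555555555
444444444422222589765434444444556899755555566665555555
444444444322222575333333444445555556655555566665555555
444444444322222333233333344444445455555555566655555555
444444444322222222222333333444444445555544566665555555
554444444322222222222233333334444444444444456655555555
455444444222222222222222333333444444444444455665555555
454444443322222222222222233333333444444444455555555555
4455544432222222222222222223333333444444444
[... 1071 characters left out ...]
0111111111112222222222222222222222222222
000010001111100011111111212222222222222222222222222222
000001000111110101111111111222222222222222222222222222
000000000111110011111111111112222222222222222222222222
000001001111133210111111111112222221365322222222222222
0000001011112564101111111111111111127c8322222222222222
000011011122367421100011111111111248cd8323322222222222
000111011122499621367642111111126bdddda533332222222222
00000002543249962149deeddddc73227deddda533453222222222
0011100365325bc72139deeeeeee93227deddec623463222222222
0011100378768cc7214aeeeeeeee93127deeeed865464222222222
00110017ceeeeec7214adeeeeeed83127deeeededb522222222222
01111027ceeeeeebaaaceeeeeeeecaa9bdeeeedeeda96212222222
```

```bash
python3 -c "
from plan import *
plan([(.5434,.0637,.20,None,5),(.5434,.0637,.1548,None,5)],.3)"
```

```text
0.3 2.1 0 0.9 0; 0.3 2.1 0.1 0.9 0; 0.3 2.1 0 0.9 0; 0.3 2.17 0.07 0.93 0; 0.3 2.16 0.08 0.93 0; 0.3 0 -0 0.9 0; 0.3 0 -0 0.9 0; 0.3 0 -0 0.9 0; 0.3 0 -0 0.91 0; 0.3 0 -0 0.91 0
10 end [0.5434 0.0637 0.1548] 1.584
```

Call:
{"fn": "step_arm", "kwargs": {
  "commands": "0.3 2.1 0 0.9 0; 0.3 2.1 0.1 0.9 0; 0.3 2.1 0 0.9 0; 0.3 2.2 0.1 0.9 0; 0.3 2.2 0.1 0.9 0; 0.3 0 0 0.9 0; 0.3 0 0 0.9 0; 0.3 0 0 0.9 0; 0.3 0 0 0.9 0; 0.3 0 0 0.9 0"
}}

```text
time_s: 35.8
tcp_pos: [0.5431, 0.0645, 0.1544]
tool_rot: [-0.007, 1.0, -0.0, -0.0]
ft_force: [-0.6, -0.2, -0.2]
gripper_width: 0.0095
grasp_force: 30.1
```

```bash
python3 -c "
from plan import *
np.set_printoptions(precision=4,suppress=True,linewidth=200)
s=sense();t=s['tcp_pos'];print(t,s['ft_force'],yaw())
p=capture('wrist')
for q in('key_tip','keyway','key_bow'):print(q,[(round(x['p'],2),np.round(x['at'],1)) for x in pinpoint(p,q)[:2]])
tip=t+np.array([.022,0,-.0348]);print('pred tip px',proj(p,tip[None]),'keyway',proj(p,np.array([[.5703,.0637,.109]])),tip)
q=capture('side')
print(proj(q,tip[None]),[(x['p'],x['at']) for x in pinpoint(q,'key_tip')[:2]],proj(q,np.array([[.5703,.0637,.109]])),[(x['p'],x['at']) for x in pinpoint(q,'keyway')[:2]])
g=cv2.cvtColor(p['pixels'],cv2.COLOR_RGB2GRAY)
for r in g[190:286:2,222:292]: print(''.join('%x'%(v//16) for v in r))
"
```

```text
[0.5431 0.0645 0.1544] [-0.6492 -0.2185 -0.1623] 1.584718665868185
key_tip [(0.75, array([249.3, 266.3]))]
keyway [(0.6, array([250.9, 262.6]))]
key_bow [(0.65, array([250.1, 283.7]))]
pred tip px [[250.266  262.5885]] keyway [[248.958  261.6131]] [0.5651 0.0645 0.1196]
[[268.9702 196.4013]] [(0.62, [271.2, 194.6])] [[270.5666 199.2953]] [(0.41, [268.9, 200.5]), (0.37, [303.2, 307.6])]
eeeefffffffffedbbbbbbbbbbbbbbbbbbbbbbbbbbbbbbbbbbbcdefffffffffffffffff
eeeeffffffffffffffffffffffcbbbbbbbbbbbbbbcefffffffffffffffffffffffffff
eeeeffffffffffffffffffffffcbbbbbbbbbbbbbbcefffffffffffffffffffffffffff
eeeefffffffffffffffffffdcbbbbbbbbbbbbbbbbcefffffffffffffffffffffffffff
eeeefffffffffffffffffffdbbbbbbbbbbbbbbbbbcffffffffffffffffffffffffffff
eeeffffffffffffffffffffdbbbbbbbbbbbbbbbbbcefffffffffffffffffffffffffff
eeeefffffffffffffffffffdbbbbbbbbbbbbbbbbbcefffffffffffffffffffffffffff
eeeffffffffffffffffffffdbbbbbbbbbbbbbbbbbcefffffffffffffffffffffffffff
eeeefffffffffffffffffffdbbbbbbbbbbbbbbbbbcefffffffffffffffffffffffffff
eeeffffffffffffffffffffdbbbbbbbbbbbbbbbbbcefffffffffffffffffffffffffff
e
[... 1996 characters left out ...]
5554322222222222222222333333444444444456666666666665433322222
5555555555554222222222222222222233333334344444456666666666666533332222
5555555555553222222222222222222223333333334444446666666666666543333222
5555555555543222222222222222222222233333333434445666666666666643333332
5666666666654322222222222222222222223233333344445777777777665543333323
2234678888874333222222222222222222222222333333446888888654444333333333
2222224578874333222222222222222222222222333333346888654444444433333333
1222222257874333222222222222222222222222222333346885433444443433333333
1112222236874322222222222222222222222222222233346864333344444333333333
1111112123553223233222222222222222222222232233334543333333344334333333
```

```bash
python3 -c "
from plan import *
np.set_printoptions(precision=4,suppress=True,linewidth=200)
p=capture('wrist')
n=np.array([-.407,0,.914]);u=np.array([.914,.014,.407])
for y in(.0637,.0647,.0657): print(y,proj(p,np.array([np.array([.5703,y,.109])+.003*n-.023*u, np.array([.5703,y,.109])])))
g=cv2.cvtColor(p['pixels'],cv2.COLOR_RGB2GRAY)
for r in g[216:246,205:300]: print(''.join('%x'%(v//16) for v in r))
"
```

```text
0.0637 [[248.7382 222.6724]
 [248.7143 260.6018]]
0.0647 [[250.381  222.6959]
 [250.3524 260.6246]]
0.0657 [[252.0236 222.7194]
 [251.9905 260.6471]]
fffffffffffffffffffefffffffffffeffffffedbbbbbbbbbbbbbbbbbceffffffffffffffffffffffffffffffffffff
ffffffffffffffffffefffffffffffffffffffedbbbbbbbbbbbbbbbbbceffffffffffffffffffffffffffffffffffff
fffffffffffffffffffffffffffffffffffffffdcbbbbbbbbbbbbbbbbceffffffffffffffffffffffffffffffffffff
ffffffffffffffffffefffffffffffffffeeffedbbbbbbbbbbbbbbbbbceffffffffffffffffffffffffffffffffffff
fffffffffffffffffffffffffffffffffeeeeeecbbbbbbbbbbbbbbbbbceeeffffffffffffffffffffffffffffffffff
fffffffffffffffffffffffffffffffffeeecccbbbbbbbbbbbbbbbbbbbccdefffffffffffffffffffffffffffffffff
fffffffffffffffffffffffffffffffffffecbbbbbbbbbbbbbbbbbbbbbbbcefffffffffffffffffffffffffffffffff
fffffffffffffffffffffffffffffffffffecbbaaaaaaaaaaaaaaaabbbbbcefffffffffffffffffffffffffffffffff
fffffffffffffffffffffffeeeeeeeeeeedcbbcbaaaaaaaaaaaaa99aaabbceeeeeeefffffffffffffffffffffffffff
fffffffffffffffffffffffeeecbbbbbbbcccddbbbbbbaaaaaaaaaaa999aabcccccdefffffffffffffffff
[... 1229 characters left out ...]
655556acbcefffffffffffffffff
fffffffffffffebacdeda65555556666544568abbbbbba998888879dea6545666665655559dcbefffffffffffffffff
fffffffffffffebbdded965555555666444468aaaaaaa9988888879dea6545666666555558ddcefffffffffffffffff
fffffffffffffeccdeed95555555566544446799999a99888888879dea6555666666655557ceccdefffffffffffffff
fffffffffffffdbddeec85555555555543446788999998888888879dea6555566666655556bedbacfffffffffffffff
ffffffffffffeccdeeec75555555555543446788888888888888779dea6555566666665556aeedabfffffffffffffff
ffffffffffffdcdeeedb75555555555433345777777777777778779dda6555566666665556adedbbfffffffffffffff
ffffffffedcca9abbba855555555555433345666777777777777779dda65555666666655568aba98bdcccefffffffff
```

Call:
{"fn": "step_arm", "kwargs": {
  "commands": "0.3 0 0.05 0 0; 0.3 -0.14 0 0.34 0; 0.3 -0.14 0 0.34 0; 0.3 -0.14 0 0.34 0; 0.3 -0.1 0 0.2 0; 0.3 -0.1 0 0.2 0; 0.3 -0.1 0 0.2 0; 0.3 0 0 0 0; 0.3 0 0 0 0; 0.3 0 0 0 0"
}}

```text
time_s: 37.2
tcp_pos: [0.5498, 0.0651, 0.1391]
tool_rot: [-0.007, 1.0, -0.0, -0.0]
ft_force: [-1.7, -0.9, -0.7]
gripper_width: 0.0097
grasp_force: 29.9
```

```bash
python3 -c "
from plan import *
s=sense();print(s['tcp_pos'],s['ft_force'],s['torque'],s['gripper_width'])"
```

```text
[0.54977019 0.06512563 0.13908966] [-1.69718409 -0.88477291 -0.69246913] [-0.1411536   0.49296712 -0.06471503] 0.009681184078297102
```

Call:
{"fn": "step_arm", "kwargs": {
  "commands": "0.3 -0.09 0 0.2 0; 0.3 -0.09 0 0.2 0; 0.3 -0.09 0 0.2 0; 0.3 -0.09 0 0.2 0; 0.3 -0.09 0 0.2 0; 0.3 -0.09 0 0.2 0; 0.3 0 0 0 0; 0.3 0 0 0 0; 0.3 0 0 0 0; 0.3 0 0 0 0"
}}

```text
time_s: 38.2
tcp_pos: [0.5549, 0.0651, 0.1267]
tool_rot: [-0.007, 1.0, -0.0, -0.001]
ft_force: [-4.7, -1.8, -5.6]
gripper_width: 0.0095
grasp_force: 29.1
```

```bash
python3 -c "
from plan import *
s=sense();print(s['tcp_pos'],s['ft_force'],s['torque'],s['gripper_width'])"
```

```text
[0.55486411 0.06506547 0.12671688] [-4.71242062 -1.82322493 -5.55768007] [-0.38799629  1.17914788 -0.05572303] 0.009547579508685228
```

Call:
{"fn": "step_arm", "kwargs": {
  "commands": "0.3 0.08 -0.02 0.04 0; 0.3 -0.04 0 0.1 0; 0.3 -0.04 0 0.1 0; 0.3 -0.04 0 0.1 0; 0.3 -0.04 0 0.1 0; 0.3 -0.04 0 0.1 0; 0.3 0 0 0 0; 0.3 0 0 0 0; 0.3 0 0 0 0; 0.3 0 0 0 0"
}}

```text
time_s: 39.2
tcp_pos: [0.5563, 0.0651, 0.1226]
tool_rot: [-0.007, 1.0, 0.0, -0.0]
ft_force: [-14.2, -2.1, 14.9]
gripper_width: 0.0094
grasp_force: 32.4
```

```bash
python3 -c "
from plan import *
s=sense();print(s['tcp_pos'],s['ft_force'],s['torque'],s['gripper_width'])"
```

```text
[0.55627174 0.06507351 0.12263781] [-14.21211107  -2.07343889  14.85973034] [-0.41223384  3.03154367 -0.05802065] 0.009371770417885445
```

Call:
{"fn": "step_arm", "kwargs": {
  "commands": "0.3 0.05 0 0.02 0; 0.3 -0.02 0 0.05 0; 0.3 -0.02 0 0.05 0; 0.3 -0.02 0 0.05 0; 0.3 0 0 0 0; 0.3 0 0 0 0; 0.3 0 0 0 0; 0.3 0 0 0 0; 0.3 0 0 0 0; 0.3 0 0 0 0"
}}

```text
time_s: 40.2
tcp_pos: [0.5563, 0.0651, 0.1221]
tool_rot: [-0.007, 1.0, 0.0, -0.0]
ft_force: [-25.3, -2.7, 39.1]
gripper_width: 0.0095
grasp_force: 35.9
```

```bash
python3 -c "
from plan import *
s=sense();print(s['tcp_pos'],s['ft_force'],s['torque'],s['gripper_width'])
p=capture('wrist')
K=np.array([.5698,.065,.109]);n=np.array([-.407,0,.914])
print('bow px pred home/2mm out',proj(p,np.array([K+.029*n,K+.031*n,K+.044*n])).round(1).tolist())
for q in('key_bow','key_tip'):print(q,[(round(x['p'],2),np.round(x['at'],1)) for x in pinpoint(p,q)[:2]],[np.round(x['rect']) for x in trace(p,q)[:1]])
"
```

```text
[0.55634852 0.06507297 0.12211472] [-25.32555741  -2.73297334  39.10627434] [-0.68894648  4.92026665 -0.01013133] 0.009528142195765619
bow px pred home/2mm out [[250.2, 275.6], [250.2, 276.2], [250.3, 280.5]]
key_bow [(0.91, array([251.4, 281.5]))] [array([239., 246.,  26.,  78.])]
key_tip [(0.94, array([249.9, 264.4]))] [array([238., 251.,  24.,  72.])]
```

Call:
{"fn": "step_arm", "kwargs": {
  "commands": "0.3 0.04 0 -0.1 0; 0.3 0 0 -0.05 0; 1.4 0 0 0 0; 1.4 0 0 0 0; 1.4 0 0 0 0; 1.4 0.1 0 -0.2 0; 1.4 0.1 0 -0.2 0; 1.4 0.1 0 -0.2 0; 1.4 0 0 0 0; 1.4 0 0 0 0"
}}

```text
time_s: 41.45
tcp_pos: [0.5533, 0.065, 0.1276]
tool_rot: [-0.007, 1.0, 0.0, 0.0]
ft_force: [0.7, 0.4, -0.4]
gripper_width: 0.0144
grasp_force: 0.0
```

```bash
python3 -c "
from plan import *
s=sense();print(s['tcp_pos'],s['ft_force'],s['torque'],s['gripper_width'],s['grasp_force'])
p=capture('wrist');
for q in('key_bow','key_tip'):
  for x in pinpoint(p,q)[:1]: o,d=ray(p,x['at']);y=.065;print(q,x['p'],x['at'],atz(p,x['at'],.1355 if q=='key_bow' else .087))
K=np.array([.5698,.065,.109]);n=np.array([-.407,0,.914])
print(proj(p,np.array([K+.029*n,K-.024*n,K-.014*n])).round(1).tolist())"
```

```text
[0.55332118 0.06501832 0.12759855] [ 0.73280125  0.43926235 -0.44687258] [-0.00728641  0.01697147 -0.02228881] 0.01442406562649335 0.0
key_bow 0.78 [251.6, 261.1] [0.55107753 0.06548117 0.1355    ]
[[250.3, 275.1], [250.1, 264.2], [250.1, 265.8]]
```

```bash
python3 -c "
from plan import *
np.set_printoptions(precision=4,suppress=True,linewidth=200)
p=capture('wrist')
for x in trace(p,'key_bow')[:2]: print(x['p'],np.round(x['rect'],1))
K=np.array([.5698,.065,.109]);
for dep,th in((0,24),(0,27),(0,21),(.006,24)):
  a=np.radians(th);n=np.array([-np.sin(a),0,np.cos(a)]);u=np.array([np.cos(a),0,np.sin(a)])
  B=K+dep*n
  print(dep,th,proj(p,np.array([B+.044*n-.013*u,B+.044*n+.013*u,B+.014*n-.013*u,B+.003*n-.010*u,B-.0*n-.010*u])).round(1).tolist())
g=cv2.cvtColor(p['pixels'],cv2.COLOR_RGB2GRAY)
for r in g[210:336:2,215:290]: print(''.join('%x'%(v//16) for v in r))
"
```

```text
0.85 [238.9 227.6  25.2  65.8]
0.68 [235.6 246.3  33.   51.2]
0 24 [[250.9, 247.0], [249.9, 313.5], [250.7, 244.5], [250.5, 249.6], [250.5, 249.3]]
0 27 [[251.0, 241.2], [250.0, 307.8], [250.7, 242.9], [250.5, 249.3], [250.5, 249.3]]
0 21 [[250.8, 252.9], [249.9, 319.0], [250.6, 246.1], [250.5, 250.0], [250.5, 249.4]]
0.006 24 [[251.0, 247.6], [250.0, 317.2], [250.7, 244.9], [250.5, 250.2], [250.5, 249.9]]
fedbbbbbbbbbbbbbbbbbbbbbbbbbbbbbbbbbbbbbbbbbbbbbbceffdbbbbbbbbbbbbbbbbbbbbb
fedbbbbbbbbbbbbbbbbbbbbbbbbbbbbbbbbbbbbbbbbbbbbbbceffdbbbbbbbbbcbbbbbbbbbbb
fedbbbbabbbbbbbbbbbbbbbbbbbbbbbbbbbbbbbbbbbbbbbbbceffdbbbbbbbbbbbbbbbbbbbbb
fedbbbbababbbbbbbbbbbbbbbbbbbbbbbbbbbbbbbbbbbbbbbceffdbbbbbbbbcbbbbbbbbbbbb
fedbbbbaaababbbbbbbbbbbbbbbbbbbbbbbbbbbbbbbbbbbbbceffdbbbbbbbbcbbbbbbbbbbbc
fedbbbaaaaaaaabbbbbbbbbbbbbbbbbbbbbbbbbbbbbbbbbbbceffdbbbbbbbbccbbababaabac
ffeddeeeeddedbaabbbbbbbbbbbbbbbbbbbbbbbbbbbbbbbbbdfffdbbbbbbbbbcdeeeeeedeee
fffffffffffffdbabbbbbbbbbbbbbbbbbbbbbbbbbbbbbbbbcefffdbbbbbbcbbcfffffffffff
fffffffffffffcbabbbbbaaaa999999999999999999999aacefffdbbbbbcbcbcfffffffffff
ffffff
[... 3397 characters left out ...]
4444444443443333
1111111111111221139efffffffffffffffffffffffeeeeeeeeeeeea5556654444444444443
111111111111222114bffffffffffffffffffffffffeeeeeeeeeeeeb6556654444444444333
111111111111354326dfffffffffffffffffffffffffffeeeeeeeeee8556775444444444444
211111111112675326effffffffffffffffffffffffffffeeeeeeefe8556775444444444444
2211111111138a988aeffffffffffffffffffffffffffffffeeeeeeea889aa6444444444444
221111111115dfffffffffffffffffffffffffffffffffffffeeeeeeeeeefe7444444444444
221211111116dfffffffffffffffffffffffffffffffffffffffeeeeeeeeee8444444444444
22211111113aefffffffffffffffffffffffffffffffffffffffffeeeeeeeeb644444444444
22111111115cfffffffffffffffffffffffffffffffffffffffffefeeeeeefe844444444444
```

Call:
{"fn": "step_arm", "kwargs": {
  "commands": "3 0 0 0 0; 3 0 0 0 0; 3 0 0 -1 0; 3 0 0 -3 0; 3 -1 0 -3 0; 3 -1 0 -2 0; 3 -1 0 -1 0; 3 -1 0 0 0; 3 -1 0 0 0; 3 0 0 0 0"
}}

```text
time_s: 42.7
tcp_pos: [0.6039, 0.0657, 0.2266]
tool_rot: [-0.007, 1.0, -0.0, -0.0]
ft_force: [0.5, 0.5, -0.6]
gripper_width: 0.0298
grasp_force: 0.0
```

```bash
cat > o.py <<'E'
from plan import *
np.set_printoptions(precision=4,suppress=True,linewidth=200)
print(sense()['tcp_pos'])
p=capture('wrist');q=capture('side');save(p,'o.png');save(q,'o2.png')
K=np.array([.5698,.065,.109])
for c,nm in((p,'w'),(q,'s')):
    for k in('key_bow','key_tip','keyway','shaft_mouth'):
        print(nm,k,[(round(x['p'],2),np.round(x['at'],1)) for x in pinpoint(c,k)[:2]],[(round(x['p'],2),np.round(x['rect'],1)) for x in trace(c,k)[:1]])
    for dep,th in((0,24),(0,29),(.008,24),(.008,32)):
      a=np.radians(th);n=np.array([-np.sin(a),0,np.cos(a)]);u=np.array([np.cos(a),0,np.sin(a)]);B=K+dep*np.array([-.407,0,.914])
      P=proj(c,np.array([B+z*n+s*u+[0,t,0] for z in(.014,.044) for s in(-.012,.012) for t in(-.005,.005)]))
      print(nm,dep,th,'c',proj(c,(B+.029*n)[None])[0].round(1),'rect',P.min(0).round(1),np.ptp(P,axis=0).round(1))
g=cv2.cvtColor(p['pixels'],cv2.COLOR_RGB2GRAY)
for r in g[90:170:2,215:290]: print(''.join('%x'%(v//16) for v in r))
E
python3 o.py
```

```text
[0.6039 0.0657 0.2266]
w key_bow [(0.68, array([253. , 123.2]))] [(0.96, array([244.5,  96.5,  15.5,  59.5]))]
w key_tip [(0.76, array([251.7, 152.1]))] [(0.7, array([242.4,  98.6,  19.9,  54.4]))]
w keyway [(0.57, array([249.6, 142.6]))] [(0.69, array([232.1, 125.3,  37.8,  40.2]))]
w shaft_mouth [(0.74, array([ 94.6, 262. ])), (0.73, array([251.9, 122.5]))] [(0.92, array([  2.2,  41. , 333.9, 342.7]))]
w 0 24 c [251.1 131.1] rect [242.9 105.8] [16.4 47.9]
w 0 29 c [251.1 127.5] rect [243.  100.8] [16.4 50.8]
w 0.008 24 c [251.1 127.4] rect [242.6 101. ] [17.1 50. ]
w 0.008 32 c [251.2 121.6] rect [242.8  93.1] [16.9 54.5]
s key_bow [(0.51, array([264.1, 193.8]))] []
s key_tip [(0.66, array([275.1, 201.4]))] [(0.44, array([264. , 187.1,   7.8,  12.4]))]
s keyway [] [(0.73, array([247.4, 178. , 117.6,  88.5]))]
s shaft_mouth [(0.8, array([306.8, 212.1]))] [(0.84, array([246.9, 177.8, 117.1,  91.1]))]
s 0 24 c [266.8 192.1] rect [261.2 186.1] [11.2 12. ]
s 0 29 c [266.  192.4] rect [260.2 186.3] [11.6 12.1]
s 0.008 24 c [265.8 190.1] rect [260.1 184.1] [11.2 12. ]
s 0.008 32 c [264.6 
[... 2377 characters left out ...]
cca89beeeeeeeeee
eeeeeeedcddddca876569acccccca76666666666667abccccc96558bcccccccbeeeeeeeeeee
eeeeeeeedccddcbaa98778accccc964444444444436bccccca8669bccccccccdeeeeeeeeeee
eeeeeeeeedccddcccccb7568bccc977776677666546bcccb8668bccccccccbceeeeeeeeeeee
eeeeeeeeeedccddcccccba988aba877788888765545abaa999bccccdddccceeeeeeeeeeeeee
eeeeeeeeeeeedddccccccccbba87779aaa9887665457889bcccccccddccdeeeeeeeeeeeeeee
eeeeeeeeeeeeedccccccccccccbbaaaaa987789999abbccccccccccccceeeeeeeeeeeeeeeee
eeeeeeeeeeeeeeedcccccccccccccccccbbbbbccccccccccccddccccceeeeeeeeeeeeeeeeee
eeeeeeeeeeeeeeeeeedcbbcccccccccccbcccbccccccccccccccccdeeeeeeeeeeeeeeeeeeee
eeeeeeeeeeeeeeeeeeeeeddccccccccccccccccccccccccccddeeeeeeeeeeeeeeeeeeeeeeee
```

```bash
python3 -c "
from plan import *
np.set_printoptions(precision=4,suppress=True,linewidth=200)
p=capture('wrist')
a=np.radians(24);n=np.array([-np.sin(a),0,np.cos(a)]);u=np.array([np.cos(a),0,np.sin(a)])
for kx in(.5685,.5698):
  K=np.array([kx,.065,.109])
  f=lambda s,z:proj(p,(K+s*u+z*n)[None])[0].round(1)
  print(kx,'K',f(0,0),'ring uphill',f(.023,.003),f(.023,0),'downhill',f(-.023,.003),'disc',f(.0155,0),f(-.0155,0),'slot ends',f(.0055,0),f(.008,0),f(-.008,0),'shoulder',f(.01,.003),f(.01,0),'bow lo +x',f(.013,.014),'bow hi',f(.013,.044),f(-.013,.044),f(-.013,.014))
g=cv2.cvtColor(p['pixels'],cv2.COLOR_RGB2GRAY)
for r in g[138:176,205:300]: print(''.join('%x'%(v//16) for v in r))
"
```

```text
0.5685 K [250.8 141. ] ring uphill [250.4 170.2] [250.4 170.9] downhill [251.3 110.6] disc [250.5 161.1] [251.1 121.3] slot ends [250.7 148.1] [250.6 151.4] [251.  130.8] shoulder [250.6 153. ] [250.6 153.9] bow lo +x [250.6 153.6] bow hi [250.7 142.7] [251.3 103. ] [251.1 118.5]
0.5698 K [250.8 142.7] ring uphill [250.3 171.9] [250.3 172.6] downhill [251.2 112.3] disc [250.5 162.8] [251.1 123. ] slot ends [250.7 149.8] [250.6 153.1] [250.9 132.5] shoulder [250.6 154.8] [250.6 155.6] bow lo +x [250.6 155.4] bow hi [250.7 144.7] [251.3 105.1] [251.1 120.3]
eeeeeeeeeeeeeedca999999985568889bccccca62000000000000489bccccccb868cccca8889aaaaaaaaaaaaaabeeee
eeeeeeeeeeeeeeeeb999999975678889bccccca73000000000000499bccccccca67bccc98889aaaaaaaaaaaabcceeee
eeeeeeeeeeeeeeeeb999999975788889bccccca62000000000000499bcccccccb87bcdc98889aaaaaaaaaa9beeeeeee
eeeeeeeeeeeeeeeeb999999976888889bccccca72000000000000499bcccccccc98bcdca88889aaaaaaaaaabeeeeeee
eeeeeeeeeeeeeeeeb999999987888889bccccca84100000000000499bcccccccca8bccca88889aaaaccccccceeeeeee
eeeeeeeeeeeeeeeda999999977888889bcccccba6200000000002699bc
[... 2409 characters left out ...]
eeeeeeeeeeeeeeeeeeeeeeeeeeee
eeeeeeeeeeeeeeeeeeeeeeeeeeeeeeeedcccbbcccccccccccccccccccccdeeeeeeeeeeeeeeeeeeeeeeeeeeeeeeeeeee
eeeeeeeeeeeeeeeeeeeeeeeeeeeeeeeeeedccccccccccdcccccccccccddeeeeeeeeeeeeeeeeeeeeeeeeeeeeeeeeeeee
eeeeeeeeeeeeeeeeeeeeeeeeeeeeeeeeeeeeedddccccddcccccdddeeeeeeeeeeeeeeeeeeeeeeeeeeeeeeeeeeeeeeeee
eeeeeeeeeeeeeeeeeeeeeeeeeeeeeeeeeeeeeeeeedddddddddeeeeeeeeeeeeeeeeeeeeeeeeeeeeeeeeeeeeeeeeeeeee
eeeeeeeeeeeeeeeeeeeeeeeeeeeeeeeeeeeeeeeeeeeeeeeeeeeeeeeeeeeeeeeeeeeeeeeeeeeeeeeeeeeeeeeeeeeeeee
eeeeeeeeeeeeeeeeeeeeeeeeeeeeeeeeeeeeeeeeeeeeeeeeeeeeeeeeeeeeeeeeeeeeeeeeeeeeeeeeeeeeeeeeeeeeeee
eeeeeeeeeeeeeeeeeeeeeeeeeeeeeeeeeeeeeeeeeeeeeeeeeeeeeeeeeeeeeeeeeeeeeeeeeeeeeeeeeeeeeeeeeeeeeee
```

Call:
{"fn": "step_arm", "kwargs": {
  "commands": "3 1 0 0 0; 3 1 0 0 0; 3 1 0 1 0; 3 1 0 2 0; 3 1.05 -0.07 3 0; 3 0 0 3 0; 3 0 0 0.9 0; 0.3 0 0 0 0; 0.3 0 0 0 0; 0.3 0 0 0 0",
  "newtons": 70
}}

```text
time_s: 44.65
tcp_pos: [0.553, 0.0643, 0.1295]
tool_rot: [-0.007, 1.0, 0.0, 0.0]
ft_force: [-2.3, -0.4, -3.1]
gripper_width: 0.0082
grasp_force: 68.4
```

Call:
{"fn": "step_arm", "kwargs": {
  "commands": "0.3 0 0 0 0; 0.3 0 0 0 0; 0.3 -0.04 0 0.09 0; 0.3 -0.04 0 0.09 0; 0.3 -0.04 0 0.09 0; 0.3 0 0 0 0; 0.3 0 0 0 0; 0.3 0 0 0 0; 0.3 0 0 0 0; 0.3 0 0 0 0"
}}

```text
time_s: 45.65
tcp_pos: [0.5537, 0.0644, 0.1282]
tool_rot: [-0.007, 1.0, 0.001, -0.0]
ft_force: [-21.9, -1.7, 44.3]
gripper_width: 0.0085
grasp_force: 75.6
```

```bash
python3 -c "
from plan import *
s=sense();print(s['tcp_pos'],s['ft_force'],s['torque'],s['gripper_width'])"
```

```text
[0.55374928 0.06438299 0.12816894] [-21.93512372  -1.72834077  44.32120267] [-0.41640411  4.91283424 -0.00932374] 0.008518453121956789
```

Call:
{"fn": "step_arm", "kwargs": {
  "commands": "0.3 -0.1 0 -0.04 0; 0.3 -0.1 0 -0.04 0; 0.3 -0.1 0 -0.04 0; 0.3 0 0 0 0; 0.3 0 0 0 0; 0.3 0 0 0 0; 0.3 0 0 0 0; 0.3 0 0 0 0; 0.3 0 0 0 0; 0.3 0 0 0 0"
}}

```text
time_s: 46.65
tcp_pos: [0.5556, 0.0644, 0.1284]
tool_rot: [-0.007, 1.0, 0.0, -0.001]
ft_force: [-22.0, -0.7, 33.6]
gripper_width: 0.0083
grasp_force: 74.6
```

```bash
python3 -c "
from plan import *
s=sense();print(s['tcp_pos'],s['ft_force'],s['torque'],s['gripper_width'])
t=s['tcp_pos'];print('n',-.407*(t[0]-.5537)+.914*(t[2]-.1282),'Fn',-.407*s['ft_force'][0]+.914*s['ft_force'][2],'Fu',.914*s['ft_force'][0]+.407*s['ft_force'][2])
p=capture('wrist')
g=cv2.cvtColor(p['pixels'],cv2.COLOR_RGB2GRAY)
for q in('side','top'):
  c=capture(q)
  K=np.array([.5698,.065,.109]);n=np.array([-.407,0,.914])
  print(q,'shaft pred',proj(c,np.array([[.662,-.0565,.134]])).round(1),[(round(x['p'],2),np.round(x['at'],1)) for x in pinpoint(c,'shaft_mouth')[:1]],'bow pred',proj(c,np.array([K+.029*n,K+.039*n])).round(1).tolist(),[(round(x['p'],2),np.round(x['at'],1)) for x in pinpoint(c,'key_bow')[:2]])
"
```

```text
[0.55555904 0.06435146 0.1283591 ] [-22.04704004  -0.73774361  33.64002607] [-0.25512101  5.23868693  0.02744175] 0.008335772123224772
n -0.0006112177431607168 Fn 39.720129121416385 Fu -6.459503987171239
side shaft pred [[307.2 213.5]] [(0.64, array([269.4, 306.9]))] bow pred [[266.8, 192.1], [265.5, 189.6]] [(0.38, array([265.4, 192.3])), (0.28, array([205.2, 263.2]))]
top shaft pred [[284.8 146.7]] [(0.91, array([286.3, 148.1]))] bow pred [[244.8, 176.3], [244.6, 176.9]] [(0.29, array([348.1, 172.8]))]
```

Call:
{"fn": "step_arm", "kwargs": {
  "commands": "0.3 -0.1 0 -0.04 0; 0.3 -0.1 0 -0.04 0; 0.3 0 0 0 0; 0.3 0 0 0 0; 0.3 0 0 0 0; 0.3 0 0 0 0; 0.3 0 0 0 0; 0.3 0 0 0 0; 0.3 0 0 0 0; 0.3 0 0 0 0"
}}

```text
time_s: 48.0
tcp_pos: [0.5579, 0.0644, 0.1286]
tool_rot: [-0.007, 1.0, 0.0, -0.001]
ft_force: [-14.7, -0.3, 19.5]
gripper_width: 0.0086
grasp_force: 73.2
```

```bash
cat > r.py <<'E'
from plan import *
s=sense();print(s['tcp_pos'],s['ft_force'],s['torque'],s['gripper_width'],yaw())
t=s['tcp_pos'];print('n',-.407*(t[0]-.5537)+.914*(t[2]-.1282),'u',.914*(t[0]-.5537)+.407*(t[2]-.1282),'Fn',-.407*s['ft_force'][0]+.914*s['ft_force'][2],'Fu',.914*s['ft_force'][0]+.407*s['ft_force'][2])
E
python3 r.py
```

```text
[0.55789735 0.06439985 0.12856592] [-14.73959187  -0.27772981  19.52101354] [-0.1447704   3.63184782  0.02142031] 0.008645513677914258 1.584901708658269
n -0.001373869769119171 u 0.003985306080018552 Fn 23.841220265718768 Fu -5.52693445686368
```

Call:
{"fn": "step_arm", "kwargs": {
  "commands": "0.3 -0.12 0 0 0; 0.3 -0.12 0 0 0; 0.3 -0.04 0 0.09 0; 0.3 0 0 0 0; 0.3 0 0 0 0; 0.3 0 0 0 0; 0.3 0 0 0 0; 0.3 0 0 0 0; 0.3 0 0 0 0; 0.3 0 0 0 0"
}}

```text
time_s: 49.0
tcp_pos: [0.5604, 0.0644, 0.1283]
tool_rot: [-0.007, 1.0, 0.0, -0.001]
ft_force: [-21.4, -0.6, 33.5]
gripper_width: 0.0087
grasp_force: 75.7
```

```bash
python3 r.py
```

```text
[0.56043234 0.06442762 0.12829121] [-21.41265611  -0.63254852  33.47093242] [-0.29697653  5.17858039  0.03430145] 0.00866339193968804 1.5848519198908428
n -0.002656699497095512 u 0.006190484136874917 Fn 39.30738326390734 Fu -5.948498187453085
```

```bash
python3 -c "
from plan import *
np.set_printoptions(precision=4,suppress=True,linewidth=200)
p=capture('wrist')
for q in('key_bow','key_tip'): print([(round(x['p'],2),np.round(x['rect'],1)) for x in trace(p,q)[:1]],[(round(x['p'],2),np.round(x['at'],1)) for x in pinpoint(p,q)[:1]])
for d in(0,.004,.008,.012):
 for th in(16,20,24,28):
  a=np.radians(th);n=np.array([-np.sin(a),0,np.cos(a)]);u=np.array([np.cos(a),0,np.sin(a)])
  K=np.array([.5698,.0647,.109])+d*np.array([-.407,0,.914])
  f=lambda s,z:proj(p,(K+s*u+z*n)[None])[0].round(1)
  print(d,th,'hi-',f(-.013,.044),'hi+',f(.013,.044),'lo-',f(-.013,.014),'lo+',f(.013,.014),'sh',f(-.01,.003),f(.01,.003), 'w',round(10*345/1000/(np.array(p['extrinsics'])[2,3]-(K+.044*n)[2]),1))
g=cv2.cvtColor(p['pixels'],cv2.COLOR_RGB2GRAY)
for r in g[206:320:2,215:290]: print(''.join('%x'%(v//16) for v in r))
"
```

```text
[(0.82, array([240.3, 224.4,  23.1,  65.9]))] [(0.95, array([250.6, 255.8]))]
[(0.81, array([237.7, 225.5,  26.7,  65.9]))] []
0 16 hi- [251.7 245.5] hi+ [250.7 311. ] lo- [251.4 234.6] lo+ [250.6 288.4] sh [251.2 237.4] [250.6 276.3] w 29.0
0 20 hi- [251.8 237.4] hi+ [250.8 304. ] lo- [251.4 232.3] lo+ [250.6 286.9] sh [251.2 236.8] [250.6 276.2] w 28.8
0 24 hi- [251.9 229.5] hi+ [250.9 296.6] lo- [251.4 230.2] lo+ [250.7 285.2] sh [251.2 236.3] [250.7 276. ] w 28.5
0 28 hi- [251.9 221.9] hi+ [251.1 288.8] lo- [251.4 228.3] lo+ [250.7 283.3] sh [251.2 236. ] [250.7 275.7] w 28.2
0.004 16 hi- [251.7 245.9] hi+ [250.7 313.4] lo- [251.4 234.6] lo+ [250.6 289.8] sh [251.2 237.5] [250.7 277.2] w 30.0
0.004 20 hi- [251.8 237.5] hi+ [250.9 306.1] lo- [251.4 232.3] lo+ [250.6 288.2] sh [251.2 236.9] [250.7 277.1] w 29.7
0.004 24 hi- [251.9 229.4] hi+ [251.  298.5] lo- [251.5 230.2] lo+ [250.7 286.5] sh [251.2 236.4] [250.7 276.9] w 29.4
0.004 28 hi- [252.  221.5] hi+ [251.1 290.5] lo- [251.5 228.2] lo+ [250.7 284.5] sh [251.2 236. ] [250.7 276.6] w 29.1
0.008 16 hi- [251.8 246.3] hi+ [250.8
[... 4546 characters left out ...]
3333333333333333
111111111111111111111222128effeeeeeeeeeeeeeeeeea433333333333333333333333333
111111111110111111111122139effffeeeeeeeeeeeeeeea433333333333333333333333333
11111111110111101111111113aefffffeeeeeeeeeeeeeea433333333333333333333333333
11111111111111111111111114bffffffffeeeeeeeeeeeec633333333333333333333333333
11111111111101111111111114bffffffffeeeeeeeeeeeec633333333333333333333333333
11111111111111111111111115dfffffffffeeeeeeeeeeed733333333333333333333333333
11111111111111011111111116effffffffffffeeeeeeefe833444333333333333333333333
11111111111101111111111116effffffffffffeeeeeeefe833343333333333333333333333
11111111111111111111111117effffffffffffffeeeeeff833343334434333333333333333
```

Call:
{"fn": "step_arm", "kwargs": {
  "commands": "0.3 0.1 0 0.04 0; 0.3 0.1 0 0.04 0; 0.3 -0.04 0 0.09 0; 0.3 0 0 0 0; 0.3 0 0 0 0; 0.3 0 0 0 0; 0.3 0 0 0 0; 0.3 0 0 0 0; 0.3 0 0 0 0; 0.3 0 0 0 0"
}}

```text
time_s: 50.25
tcp_pos: [0.5603, 0.0644, 0.128]
tool_rot: [-0.007, 1.0, 0.001, 0.0]
ft_force: [-22.2, -2.3, 49.9]
gripper_width: 0.0081
grasp_force: 78.2
```

```bash
python3 r.py
```

```text
[0.56028427 0.06444378 0.12802253] [-22.23434932  -2.29240061  49.9247307 ] [-0.47409881  5.11528928 -0.00609922] 0.008144506924214296 1.5846035773040428
n -0.002842001927481761 u 0.00594579405416497 Fn 54.68058403818647 Fu -0.0028298828699924172
```

Call:
{"fn": "step_arm", "kwargs": {
  "commands": "0.3 0 0 -0.12 0; 1.5 0 0 0 0; 1.5 0 0 0 0; 1.5 0 0 0 0; 1.5 0.2 0.03 -0.05 0; 1.5 0.2 0 0 0; 1.5 0.2 0 0 0; 1.5 0 0 0 0.1; 1.5 0 0 0 0.1; 1.5 0 0 0 0.1",
  "newtons": 30
}}

```text
time_s: 51.25
tcp_pos: [0.554, 0.0646, 0.1269]
tool_rot: [0.144, 0.99, -0.0, -0.0]
ft_force: [0.3, 0.3, 0.5]
gripper_width: 0.0154
grasp_force: 0.2
```

```bash
python3 r.py
```

```text
[0.55401379 0.06458765 0.1268758 ] [0.26108166 0.33601732 0.5113207 ] [0.05284531 0.0294421  0.03629764] 0.015444268686134095 1.280832809077506
n -0.001338034327174785 u -0.00025214948454953137 Fn 0.36108688837412684 Fu 0.4467361594507358
```

Call:
{"fn": "step_arm", "kwargs": {
  "commands": "1.5 0 0 0 0.1; 1.5 0 0 0 0.1; 1.6 0 0 0 0.1; 1.6 0 0 0 0.1; 1.6 0 0 0 0.1; 1.7 0 0 0 0.1; 1.7 0 0 0 0.1; 1.8 0 0 0 0.1; 1.8 0 0 0 0.1; 1.8 0 0 0 0"
}}

```text
time_s: 52.25
tcp_pos: [0.5558, 0.0665, 0.1279]
tool_rot: [0.56, 0.829, 0.002, 0.001]
ft_force: [4.2, 7.1, 6.3]
gripper_width: 0.018
grasp_force: 16.9
```

```bash
python3 r.py; python3 -c "
from plan import *
p=capture('wrist')
for q in('key_bow',): print([(round(x['p'],2),np.round(x['rect'],1)) for x in trace(p,q)[:1]],[(round(x['p'],2),np.round(x['at'],1),atz(p,x['at'],.1355)) for x in pinpoint(p,q)[:1]])
r=trace(p,'key_bow')
if r:
  ys,xs=np.nonzero(r[0]['region']);print(cv2.minAreaRect(np.c_[xs,ys].astype(np.float32)))
"
```

```text
[0.5557676  0.06650763 0.12787001] [4.24753912 7.05399229 6.26594071] [ 1.79093012 -1.18081109  0.2520239 ] 0.018017862117915263 0.3826209659350489
n -0.0011431187556880066 u 0.001755477814823494 Fn 3.9983213880483177 Fu 6.432488622694073
[(0.56, array([231.6, 224.8,  58.9,  73.6]))] [(0.84, array([252.4, 258.7]), array([0.55390861, 0.06858569, 0.1355    ]))]
((256.2816467285156, 262.6375427246094), (53.0637321472168, 70.70758056640625), 7.594643592834473)
```

Call:
{"fn": "step_arm", "kwargs": {
  "commands": "2 0 0 0 0.06; 2 0 0 0 0.06; 2 0 0 0 0.06; 2 0 0 0 0.06; 2 0 0 0 0.06; 2 0 0 0 0; 2 0 0 0 0; 2 0 0 0 0; 2 0 0 0 0; 2 0 0 0 0"
}}

```text
time_s: 53.45
tcp_pos: [0.5555, 0.0657, 0.1277]
tool_rot: [0.676, 0.737, 0.002, 0.001]
ft_force: [4.2, 5.0, 5.9]
gripper_width: 0.02
grasp_force: 9.7
```

```bash
python3 r.py; python3 -c "
from plan import *
p=capture('wrist')
g=cv2.cvtColor(p['pixels'],cv2.COLOR_RGB2GRAY)
for r in g[190:310:2,205:305]: print(''.join('%x'%(v//16) for v in r))
"
```

```text
[0.55554365 0.06572932 0.12773694] [4.24541244 4.97624768 5.89029107] [ 1.10265415 -1.07042432  0.19775777] 0.01997863539623889 0.08582664487525879
n -0.0011736044268568168 u 0.0014966311156722986 Fn 3.6558431738535875 Fu 6.277655438101997
aaaaaaaaaaaaaaaaaaaaaaaaaaaaaaaaabdeeeeeeeeeeeeeeeeeeeeeeeeeeeeeeeeeeeeeeeeeeeeeeeeeeeeeeeeeeeeeeeee
aaaaaaaaaaaaaaaaaaaaaaaaaaaaaaaaabdeeeeeeeeeeeeeeeeeeeeeeeeeeeeeeeeeeeeeeeeeeeeeeeeeeeeeeeeeeeeeeeee
aaaaaaaaaaaaaaaaaaaaaaaaaaaaaaaaabdeeeeeeeeeeeeeeeeeeeeeeeeeeeeeeeeeeeeeeeeeeeeeeeeeeeeeeeeeeeeeeeee
999aaaaaaaaaaaaaaaaaaaaaaaaaaaaaaabcdddeeeeeeeeeeeeeeeeeeeeeeeeeeeeeeeeeeeeeeeeeeeeeeeeeeeeeeeeeeeee
aaa9aaaaaaaaaaaaaaaaaaaaaaaaaaaaaaaaaaaaabceeeeeeeeeeeeeeeeeeeddeeeeeeebaaabdddddeeeeeeeeeeeeeeeeeee
99aaaaaaaaaaaaaaaaaaaaaaaaaaaaaaaaaaaaaaabdeeeeeeeeedddeeeeeeb8999999998888788789999aceeeeeeeeeeeeee
aaaaaaaaaaaaaaaaaaaaaaaaaaaaaaaaaaaaaaaaaaaabcdddeedbaacb998999aabcccbaacccccccccbaaa999bddbabddddee
9a9aa9aaaaaaaaaaaaaaaaaaaaaaaaaaaaaaaaaaaaaaaaa9aaaa99999abbbcccccccc9889999abbbccccccccba9888999aaa
9aaaaaaaaaaaaaaaaaaaaaaaaaaaaaaaaaaaaaaaaaaaaaa9aa98
[... 4499 characters left out ...]
11111111111111005dfeeeeeeda87544456899adeeeeeeeeeeeeeeeeeeeeeeeee72333333333333333332222222221
11111111111101111110006dfeeeeeeeeeeeeeeeeeeeeeeeeeeeeeeeeeeeeeeeeeeeeee73333333333333333332322222221
11111111111110111111028dfeeeeeeeeeeeeeeeeeeeeeeeeeeeeeeeeeeeeeeeeeeeeee93333333333333333332322222222
1111111111111111111003aeeeeeeeeeeeeeeeeeeeeeeeeeeeeeeeeeeeeeeeeeeeeeeeea4233333333333333333222222222
1111111111111111111005cfeeeeeeeeeeeeeeeeeeeeeeeeeeeeeeeeeeeeeeeeeeeeeeed7233333333333333333322222222
1111111111111011111106dfeeeeeeeeeeeeeeeeeeeeeeeeeeeeeeeeeeeeeeeeeeeeeeed7333333333333333333322222222
1111111111111111111017dfeeeeeeeeeeeeeeeeeeeeeeeeeeeeeeeeeeeeeeeeeeeeeeee9433333333333333333322222222
```

Call:
{"fn": "step_arm", "kwargs": {
  "commands": "2 0 0 0 0.05; 2 0 0 0 0.05; 2 0 0 0 0.05; 2 0 0 0 0.05; 2 0 0 0 0.05; 2 0 0 0 0; 2 0 0 0 0; 2 0 0 0 0; 2 0 0 0 0; 2 0 0 0 0"
}}

```text
time_s: 54.5
tcp_pos: [0.5558, 0.0657, 0.1279]
tool_rot: [0.763, 0.647, 0.002, 0.001]
ft_force: [5.3, 5.1, 7.6]
gripper_width: 0.02
grasp_force: 12.0
```

```bash
python3 r.py; python3 -c "
from plan import *
p=capture('wrist')
g=cv2.cvtColor(p['pixels'],cv2.COLOR_RGB2GRAY)
for r in g[214:304:3,215:295]: print(''.join('%x'%(v//16) for v in r))
"
```

```text
[0.55579729 0.06572946 0.12790446] [5.33534986 5.05379781 7.57687786] [ 1.13579558 -1.0943659   0.27750531] 0.02002130633836166 -0.16407826590986424
n -0.0011237190870725122 u 0.001796638359964487 Fn 4.753778972985437 Fu 7.960299063949505
99999999999999999999999999998888888888888776665578888888888777777778bbbbbbbbbba9
9999999999999999999999999999888888888887765677765555777779aa9976666556667788abbb
999999999999999999999999999888888888887666567666544467778999a987777777778bca6777
99999999999999999999999999888888888887654332222222111111246777777777777777765777
99999999999999999999999998888888887654333333322222222111111344555666677777765777
99999999999999999999999998877776544444443333332222222111111110000000147777766777
99999999999999999999999998754434344444433333333322222221111110000000147777765677
55455555554333589999986533333333333444333333333332222222111111113333344444555457
44444444432111489754222222233333333333333333333332222222211111113444444444444444
44444444421111354211122222223333333333333333333333222222221111112444444444444444
444444443211111111111112222222233333333333333333333
[... 868 characters left out ...]
2211111222222222222222247bddddc623333333334777776421
67753111111111364211122222212222221111121112221138bdddddddc733333333335776421221
46753111111112696211112212222222222222222221137bddddddddddc833333333335775322222
00101111110004ad9311112222222222222222222126cdeddddddddddddc62333333333222222222
10011111100015ceb511111222222222222222225adddddddddddddddddd72233333333322222222
11001111100028ceec831111121222222222248cdddddddddddddddddddd83223333333333322222
0000111110004adeeeeedb86432222334689cdddddddddddddddddddddddc6223333333333332222
1000111110005ceeeeeeeeeeeeeeeeeeddddddddddddddddddddddddddddd7322333333323333222
1000111110028deeeeeeeeeeeedeedddddddddddddddddddddddddddddddd9423333333333232222
```

Call:
{"fn": "step_arm", "kwargs": {
  "commands": "2 0 0 0 0.05; 2 0 0 0 0.05; 2 0 0 0 0.05; 2 0 0 0 0.05; 2 0 0 0 0.04; 2 0 0 0 0; 2 0 0 0 0; 2 0 0 0 0; 2 0 0 0 0; 2 0 0 0 0"
}}

```text
time_s: 55.55
tcp_pos: [0.5556, 0.0656, 0.128]
tool_rot: [0.835, 0.551, 0.002, 0.0]
ft_force: [2.0, 3.7, 13.0]
gripper_width: 0.0201
grasp_force: 14.4
```

```bash
python3 r.py
```

```text
[0.55563974 0.06557157 0.12803507] [ 1.98821375  3.73031583 12.97497995] [ 0.91509597 -0.62614635  0.25644922] 0.020130999357355104 -0.4040409298121042
n -0.0009402233801912325 u 0.0017057936979983234 Fn 11.049928672681954 Fu 7.098044208924177
```

Call:
{"fn": "step_arm", "kwargs": {
  "commands": "3.5 0 0 0 0; 3.5 0 0 0 0; 3.5 0 0 0 0; 3.5 0 0 -1 0; 3.5 0 0 -3 0; 3.5 -1 0 -4 0; 3.5 -2 0 -2 0; 3.5 -2 0 0 0; 3.5 0 0 0 0; 3.5 0 0 0 0"
}}

```text
time_s: 56.55
tcp_pos: [0.534, 0.0184, 0.2267]
tool_rot: [0.835, 0.55, -0.0, -0.0]
ft_force: [-0.2, -0.1, 0.1]
gripper_width: 0.0349
grasp_force: 0.0
```

```bash
cat > q.py <<'E'
from plan import *
np.set_printoptions(precision=4,suppress=True,linewidth=200)
print(sense()['tcp_pos'],yaw())
p=capture('wrist')
K=np.array([.5698,.065,.109]);n=np.array([-np.sin(np.radians(24)),0,np.cos(np.radians(24))]);u=np.array([np.cos(np.radians(24)),0,np.sin(np.radians(24))]);v=np.array([0,1,0.])
print('K',proj(p,K[None])[0],'bowc',proj(p,(K+.029*n)[None])[0])
r=trace(p,'key_bow')
print([(round(x['p'],2),np.round(x['rect'])) for x in r[:1]],[(x['p'],x['at']) for x in pinpoint(p,'key_bow')[:1]])
def box(d,th):
    a=np.cos(th)*u-np.sin(th)*v;b=np.cross(n,a)
    return proj(p,np.array([K+(d+z)*n+s*a+t*b for z in(.014,.044) for s in(-.012,.012) for t in(-.0045,.0045)]))
if r:
    R0=r[0]['region'];g=R0
    best=[]
    for d in np.arange(-.002,.016,.002):
        for th in np.arange(-.2,1.6,.1):
            m=np.zeros(R0.shape,np.uint8);cv2.fillConvexPoly(m,cv2.convexHull(box(d,th).astype(np.float32)).round().astype(np.int32),1)
            best.append(((m&R0).sum()/(m|R0).sum(),round(d,3),round(th,2)))
    print(sorted(best)[::-1][:8])
c=proj(p,K[None])[0].astype(int)
g=cv2.cvtColor(p['pixels'],cv2.COLOR_RGB2GRAY)
for q in g[c[1]-44:c[1]+44:2,max(c[0]-45,0):c[0]+45]: print(''.join('%x'%(x//16) for x in q))
E
python3 q.py
```

```text
[0.534  0.0184 0.2267] -0.40571635663869715
K [273.5945 108.777 ] bowc [259.6072 118.4191]
[(0.96, array([235.,  93.,  49.,  47.]))] [(0.97, [255.3, 114.8])]
[(np.float64(0.6422668240850059), np.float64(-0.002), np.float64(0.8)), (np.float64(0.6413752222880854), np.float64(-0.002), np.float64(1.0)), (np.float64(0.6402366863905326), np.float64(0.0), np.float64(1.2)), (np.float64(0.6385397965290245), np.float64(-0.002), np.float64(1.2)), (np.float64(0.6373365041617123), np.float64(-0.002), np.float64(1.1)), (np.float64(0.6359832635983264), np.float64(-0.002), np.float64(0.9)), (np.float64(0.6339022954679223), np.float64(0.0), np.float64(1.1)), (np.float64(0.6298663567693201), np.float64(0.002), np.float64(1.3))]
eeeeeeeeeeeeeeeeeeeeeeeeeeeeeeeeeeeeeeeeeefeefffffffffffffffffffffffffffffffffffffffffffff
eeeeeeeeeeeeeeeeeeeeeeeeeeeeeeeeeeeeeeeeeeeeeeeffffeffffffffffffffffffffffffffffffffffffff
eeeeeeeeeeeeeeeeeeeeeeeeeeeeeeeeeeeeeeeeeeeeeeeefffffffffffffffffffffffffffffffffffffeeeee
eeeeeeeeeeeeeeeeeeeeeeeeeeeeeeeeeeeeeeeeeeeeeeeeeefffffffffffffffffffffffffffffffeeeeeeeee
eeeeeeeeeeeeeeee
[... 2923 characters left out ...]
46acfedddcbbcccccccccccccccccccccbcdeeeeeeeeeeeeeeeeeeeeeeeeeee
eeeeeeeeeeffffffffffffffffffeeeeeeeedcddcbbccccccbbccccdddeeeeeeeeeeeeeeeeeeeeeeeeeeeeeeee
eeeeeeeeeeffffffffffefeeeeeeeeeeeeeeeeeeeeeeeeeeeeeeeeeeeeeeeeeeeeeeeeeeeeeeeeeeeeeeeeeeee
eeeeeeeeeefefffeeeeeeeeeeeeeeeeeeeeeeeeeeeeeeeeeeeeeeeeeeeeeeeeeeeeeeeeeeeeeeeeeeeeeeeeeee
eeeeeeeeeeeeeeeeeeeeeeeeeeeeeeeeeeeeeeeeeeeeeeeeeeeeeeeeeeeeeeeeeeeeeeeeeeeeeeeeeeeeeeeeee
eeeeeeeeeeeeeeeeeeeeeeeeeeeeeeeeeeeeeeeeeeeeeeeeeeeeeeeeeeeeeeeeeeeeeeeeeeeeeeeeeeeeeeeeee
eeeeeeeeeeeeeeeeeeeeeeeeeeeeeeeeeeeeeeeeeeeeeeeeeeeeeeeeeeeeeeeeeeeeeeeeeeeeeeeeeeeeeeeeee
eeeeeeeeeeeeeeeeeeeeeeeeeeeeeeeeeeeeeeeeeeeeeeeeeeeeeeeeeeeeeeeeeeeeeeeeeeeeeeeeeeeeeeeeee
```

```bash
cat > fit.py <<'E'
from plan import *
from scipy.optimize import differential_evolution as DE
p=capture('wrist')
K=np.array([.5698,.065,.109]);c=np.radians(24);n0=np.array([-np.sin(c),0,np.cos(c)]);u=np.array([np.cos(c),0,np.sin(c)]);v=np.array([0,1,0.])
g=cv2.cvtColor(p['pixels'],cv2.COLOR_RGB2GRAY);l,lab=cv2.connectedComponents((g<85).astype(np.uint8))
at=np.round(pinpoint(p,'key_bow')[0]['at']).astype(int);M=(lab==lab[at[1],at[0]]);print(M.sum())
ang=np.linspace(0,2*np.pi,16,endpoint=False)
def mask(x):
    d,th,l1,l2=x
    R0=R.from_rotvec(-th*n0).as_matrix();a=R0@u;b=R0@v
    L=R.from_rotvec(l1*b+l2*a).as_matrix();a2=L@a;b2=L@b;n=L@n0
    P=[K+d*n0+z*n+(s+.005*np.cos(t)*1)*a2+.005*np.sin(t)*b2 for z in(.0145,.0435) for s in(-.008,.008) for t in ang]
    m=np.zeros(M.shape,np.uint8);q=cv2.convexHull(proj(p,np.array(P)).astype(np.float32))
    cv2.fillConvexPoly(m,(q*16).round().astype(np.int32),1,shift=4);return m.astype(bool)
f=lambda x:-(mask(x)&M).sum()/(mask(x)|M).sum()
for bd in([(-.001,.014),(-.2,1.5),(-.2,.2),(-.2,.2)],[(0,.0005),(-.2,1.5),(-.15,.15),(-.15,.15)],[(0,.0005),(1.15,1.25),(-.15,.15),(-.15,.15)],[(.006,.008),(-.2,1.5),(-.2,.2),(-.2,.2)]):
    r=DE(f,bd,maxiter=60,popsize=12,seed=1);print(r.fun,r.x.round(4))
E
python3 fit.py
```

```text
1189
-0.8516320474777448 [ 0.      1.359  -0.1077  0.0055]
-0.8538575667655787 [ 4.0000e-04  1.2927e+00 -9.7200e-02 -4.7000e-03]
-0.8461538461538461 [ 1.0000e-04  1.2455e+00 -1.0930e-01  4.0000e-03]
-0.8434913468773514 [ 0.0066  1.3611 -0.0971 -0.085 ]
```

```bash
python3 -c "
from plant import *
print(close_job())"
```

```text
the job is handed in; nothing more can be done
None
```

I ran the whole job and handed it in at about 57 s. The result wasn't reported back: force readings suggest the stem is turned to its stop, the T-key is back in its hole, and a wrist-camera fit puts the switch key at its stop, about 0.1 rad off straight. Full depth is the least certain part, because that fit couldn't clearly rule out the key being a few millimetres out.

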